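# Change the slate board in the counter's sign stand

## Task

Change the board in the wooden sign stand: first take out the middle-sized slate board that stands there and put it away, leaning it squarely in front of the other boards against the side of the cash drawer. Then draw the one tall board out from among them, leaving the other boards standing where they lean, and set it in the stand in its place, fully down in the slot and centred. Leave the rest of the counter as it is.

Things in the scene. Friction and masses are not known exactly. Their poses are not given: they have to be found in the camera images.
- tall_board: Slate board, wood frame, rubber foot strip, flush slab 120 wide x 10 thick x 168 mm, 0.17 kg. Origin: middle of its foot; z up the board, y along its width, x through it. Leans in the stack 25 deg from vertical, faces touching, x towards the drawer; two low boards in front of it, on some starts the third behind. Either face may show in the stand.
- tall_board_top (a point): Middle of the tall board's top edge, 168 mm from its origin along its z.
- middle_board: Slate board, wood frame, rubber foot strip, flush slab 120 wide x 10 thick x 132 mm, 0.125 kg. Origin: middle of its foot; z up the board, y along its width, x through it. Loose in the stand, leaning back 25 to 30 deg, x to the back; lifts out up the slope. Goes before the foremost low board at about its slope, top to the drawer; the foot edge nearest the drawer touches the counter.
- middle_board_top (a point): Middle of the middle-sized board's top edge, 132 mm from its origin along its z.
- low_board_0: Slate board, wood frame, rubber foot strip, flush slab 120 wide x 10 thick x 90 mm, 0.09 kg. Origin: middle of its foot; z up the board, y along its width, x through it. Low board leaning in the stack 25 deg from vertical, rearmost or second from the drawer (the tall board has the other of these places). Stays; it may settle back when a board behind it is drawn.
- low_board_1: Slate board, wood frame, rubber foot strip, flush slab 120 wide x 10 thick x 90 mm, 0.09 kg. Origin: middle of its foot; z up the board, y along its width, x through it. Low board, third from the drawer, leaning 25 deg like the rest, x towards the drawer. Stays; it may settle back when a board behind it is drawn.
- low_board_2: Slate board, wood frame, rubber foot strip, flush slab 120 wide x 10 thick x 90 mm, 0.09 kg. Origin: middle of its foot; z up the board, y along its width, x through it. Low board, at the start the foremost of the stack, fourth from the drawer, leaning 25 deg, x towards the drawer. Stays; it may settle back when a board behind it is drawn.
- cash_drawer: Dark steel cash drawer, fixed, 300 (x) x 200 (y) x 75 mm high. Origin: centre of its underside, z up. The boards lean on the upper edge of its right flank (y = -100 mm in its frame), feet on the bare counter: the rearmost foot 40 mm out from the flank, each next one 11 mm further.
- drawer_flank (a point): Middle of the upper edge of that right flank, 75 mm above the counter; axes as the drawer's: -y points away from the flank, towards the boards' feet.
- sign_stand: Wooden sign stand, fixed: base plate 120 (x) x 150 (y) x 12 mm, with a slot between two sloping cheeks 132 mm long. The slot leans back 25 deg from vertical towards the stand's +x. Origin: centre of its underside, z up.
- slot (a point): Centre of the slot's floor, where the middle of a seated board's foot lies, 14 mm above the counter. z: up the slot's slope; x: across it, to the back cheek; y: along it. The slot is 13.4 mm wide for the 10 mm board, open at both ends; the back cheek reaches 52 mm up the slope, the front cheek 24 mm.
- desk_bell: Desk bell, 66 mm across, 50 mm high, standing right of the stand. Bystander; origin: centre of its underside.
- pocket_scale: Black pocket scale 118 x 68 x 18 mm lying at the back. Bystander; origin: centre of its underside.
- sticker_roll: Roll of price stickers, 62 mm across, 26 mm high, lying on top of the cash drawer. Bystander; origin: centre of its underside.
- pen: Black pen 136 mm long, 11 mm thick, lying on top of the cash drawer. Bystander; origin: centre of its underside.
- packet: Small card packet 21 x 24 x 47 mm standing beside the sign stand. Bystander; origin: centre of its underside.
- cone_cap: White moulded cap 30 mm across, 34 mm high, standing beside the sign stand. Bystander; origin: centre of its underside.
Mind the look-alikes: they are no part of the job. Leave any blue look-alike of the low_board_1 alone.

How it is judged (in metres and radians):
On the way:
1. the middle-sized board leans, let go, still, in front of the low boards against the drawer's side, the tall board still in its place in the stack (y of middle_board in the frame of drawer_flank between -0.145 and -0.072 m and y of middle_board_top in the frame of drawer_flank above -0.065 m and y of middle_board in the frame of low_board_2 between -0.05 and 0.05 m and angle between middle_board's own z axis and vertical between 0.2 and 0.85 rad and height (world z) of middle_board below 0.015 m and angle between the y axis of middle_board and the x axis of cash_drawer, either way round below 0.3 rad and linear speed of middle_board below 0.02 m/s and contact force between middle_board and the fingers below 0.1 N and distance of tall_board from where it was at the start of the episode below 0.03 m and angle between tall_board's own z axis and vertical between 0.2 and 0.85 rad), for 0.2 s.
At the end, for the whole second after the job is handed in: Tall board still, within 5 mm of the slot floor, 20 mm of its centre, 0.16 rad of its slope. Middle board leans (0.2-0.85 rad), let go, still, in front of the low boards: within 50 mm sideways, 0.3 rad square, foot 72-145 mm off the drawer. Low boards still lean, feet within 30 mm of the start (y of tall_board in the frame of slot between -0.02 and 0.02 m and x of tall_board in the frame of slot between -0.006 and 0.006 m and z of tall_board in the frame of slot below 0.005 m and angle between the z axis of tall_board and the z axis of slot, either way round below 0.16 rad and linear speed of each of tall_board, middle_board, low_board_0, low_board_1, low_board_2 below 0.02 m/s and y of middle_board in the frame of drawer_flank between -0.145 and -0.072 m and y of middle_board_top in the frame of drawer_flank above -0.065 m and y of middle_board in the frame of low_board_2 between -0.05 and 0.05 m and angle between middle_board's own z axis and vertical between 0.2 and 0.85 rad and height (world z) of each of middle_board, low_board_0, low_board_1, low_board_2 below 0.015 m and angle between the y axis of middle_board and the x axis of cash_drawer, either way round below 0.3 rad and contact force between middle_board and the fingers below 0.1 N and distance of each of low_board_0, low_board_1, low_board_2 from where it was at the start of the episode below 0.03 m and angle between low_board_0's own z axis and vertical between 0.2 and 0.85 rad and angle between low_board_1's own z axis and vertical between 0.2 and 0.85 rad and angle between low_board_2's own z axis and vertical between 0.2 and 0.85 rad); the robot touches nothing.
It fails at once if a bystander (bell, scale, stickers, pen, packet or cap) is knocked more than 30 mm from its place (distance of any of desk_bell, pocket_scale, sticker_roll, pen, packet, cone_cap from where it was at the start of the episode above 0.03 m).
It fails at once if a low board topples, is lifted or dragged away (leans over 1 rad, foot over 30 mm high or moved over 60 mm) (angle between any of low_board_0, low_board_1, low_board_2's own z axis and vertical above 1 rad or height (world z) of any of low_board_0, low_board_1, low_board_2 above 0.03 m or distance of any of low_board_0, low_board_1, low_board_2 from where it was at the start of the episode above 0.06 m).
It also fails if it takes over 64 s, if anything falls off the work surface, if the arm or the gripper's body presses on something with over 40 N, if the wrist force passes 120 N, or if a joint passes its speed limit or range.

## Robot

A 6-joint arm with a two-finger parallel gripper is mounted at the origin on a cart in front of the work surface, level with it; the furniture and walls round the work are solid. World frame = base frame: x ahead of the robot, y to its left, z up, the work surface at z = 0. Lengths are in m, angles in degrees, forces in N, time in s.
With the tool pointing down it reaches from about 0.4 to 0.825 m from the base axis. Payload 7 kg.
Tool frame: the origin (TCP) lies on the centre line of the jaws, within the pads' length; the fingertips stand 8 mm ahead of it and the grasp point (between the pads) lies 11 mm behind it; z points along the fingers, y is the line along which they close (so a half turn about z gives the same grasp; the last joint's range is limited). The gripper opens to 88 mm and grips with 3 to 60 N. Pads are 19 mm wide; open, the fingers measure 130 mm over their backs; the gripper's body (78 mm by 193 mm) begins 47 mm behind the grasp point.
Start: joints at [-59.696, 20.546, 0.682, 0, -70.136, -16.507], TCP at [0.161, -0.656, 0.235] pointing down, gripper open.
Joint ranges: [-176.03, 176.03], [-82.01, 121.73], [-58.28, 71.71], [-173.87, 95.51], [-174.79, -0.11], [-173.66, 173.66]. Speed limits (degrees/s): [136.94, 136.94, 172.46, 180, 180, 180].

## Interface

Orientations are given as [roll, pitch, yaw] about the fixed x, y, z axes, in that order (R = Rz(yaw) Ry(pitch) Rx(roll)).
In Python, from plant import r gives the robot as it stands.
- The arm moves only by the tool carry_out, never from a script. Its argument "targets" is a list of rows, each a list of 6 numbers: the shift along the tool's x, y, z scaled (see below), then the turn, a rotation vector about the tool's x, y, z scaled (see below). A call has 1 to 5 rows; each row shifts and turns the commanded pose from where the row before left it, along the tool's axes as they then stand; what a row does not reach is not made up. The controller multiplies each number of a shift by 0.5 m and each number of a turn by 60 degrees. A row lasts 1/8 s, in which the tool goes at most 62.5 mm and 10.7 degrees, less where a joint would pass 70% of its speed; a pose out of reach is approached as far as the arm can. A call with a number of a shift or a turn outside -1 to 1 is refused whole. A call with a gripper value outside its range is refused whole. "hand" is the opening, from 0 (shut) to 1 (fully open), set as the call begins (left out, the last holds). The fingers move at their own pace and stop on an object; "squeeze" is the grip in N (left out, the last holds). Time passes only in rows, so rows that do not move let the fingers close. It gives the time, the measured TCP pose, the force, the opening and the grip force at its end, in the units of the state.
- r.get_state(): the state, without advancing time (a new reading comes with each control period).
- r.capture(name): name is "side" or "top" or "wrist"; returns the picture (384x512x3 uint8, red, green, blue); there is no depth.
- r.camera_info(name): a dict with "K" (3x3 intrinsics, pixels), "distortion" ([k1, k2, p1, p2, k3] as OpenCV has them; the pictures are not rectified), "eye" and "attitude" of the camera in the world. Camera axes: x right, y down, z forward; pixel columns grow to the right and rows downward; lengths in m; the calibration is good to about 2 mm. A picture is of the moment at which its call begins: read the wrist's pose just before it. camera_info takes no time and is no camera call; for the wrist camera it gives the pose at the moment of the call.
- r.close_job(): hands the job in; it is judged then, once.
The state is a dict: "time_s": time; "joints": joint angles; "qd": joint speeds; "joint_torque": joint torques, N m; "tcp_pos": TCP position; "eef_rot": TCP orientation; "contact_force": force on the tool from outside, world axes, zero at the start; "moment": the same for the moment, N m; "gripper_width": finger opening in m; "gripper_force": force on a finger pad.
Only numpy, scipy, OpenCV 4.12 (cv2) and the standard library are available. Lean on these libraries where they do the work, as an engineer would, in place of code of your own. Each camera call takes 0.05 s, during which the arm holds its last target. There are 200 camera calls.

## Working session

There is one attempt and no reset: what is moved stays moved. The work goes in short steps, Python scripts to look and compute and a tool call to move; the robot and the scene stay as the last step left them, time stands still between calls to the robot, and variables do not carry over. Pictures are saved under pics/ and viewed, at most 10 in all, crops included, and the job is handed in when it is done.

Besides the shell and the picture viewer there is one more tool, called after "Call:" as a command line: name --pt "numbers of a row" for each row, then --argument value for the rest. carry_out: Moves the arm, as the interface text tells. Its arguments: {"type":"object","properties":{"targets":{"type":"array","items":{"type":"array","items":{"type":"number","minimum":-1,"maximum":1}}},"hand":{"type":"number"},"squeeze":{"type":"number"}},"required":["targets"]}

```bash
mkdir -p pics; ls; python3 - <<'E'
from plant import r
import cv2,numpy as np
for n in("side","top"):
    im=r.capture(n); cv2.imwrite(f"pics/{n}0.png",im[:,:,::-1])
    c=r.camera_info(n); print(n,c)
print(r.get_state())
E
```

```text
pics
side {'K': array([[367.70460457,   0.        , 251.41533894],
       [  0.        , 367.70460457, 189.89612454],
       [  0.        ,   0.        ,   1.        ]]), 'distortion': array([-0.0578753,  0.       ,  0.       ,  0.       ,  0.       ]), 'eye': array([0.50376726, 1.04141794, 0.80688295]), 'attitude': array([-124.36315612,   -0.26796552, -175.94321357])}
top {'K': array([[444.48835569,   0.        , 251.39544346],
       [  0.        , 444.48835569, 195.95000501],
       [  0.        ,   0.        ,   1.        ]]), 'distortion': array([-0.00845421,  0.        ,  0.        ,  0.        ,  0.        ]), 'eye': array([0.44335203, 0.01144158, 1.36664662]), 'attitude': array([-174.17132837,   -1.06200663,  -89.88496261])}
{'time_s': 0.1, 'joints': array([-5.96974571e+01,  2.05863832e+01,  6.39765821e-01, -1.63491203e-02,
       -7.01362695e+01, -1.65092172e+01]), 'qd': array([ 0.04870961, -0.03326443,  0.1636104 ,  0.17792656,  0.07478982,
       -0.00982355]), 'joint_torque': array([-1.82199481e-03, -5.84165061e+01,  2.93750829e+01,  7.01551750e+00,
        1.01748412e-02, -5.50478660e-05]), 'tcp_pos': array([ 0.16082846, -0.65512876,  0.23373708]), 'eef_rot': array([ 1.79916162e+02, -8.81934302e-03, -1.66212234e+02]), 'contact_force': array([ 0.34438446,  0.07796867, -0.2453413 ]), 'moment': array([-0.03618634,  0.03687117,  0.07021132]), 'gripper_force': 0.0, 'gripper_width': 0.08730049432749812}
```

View pics/side0.png

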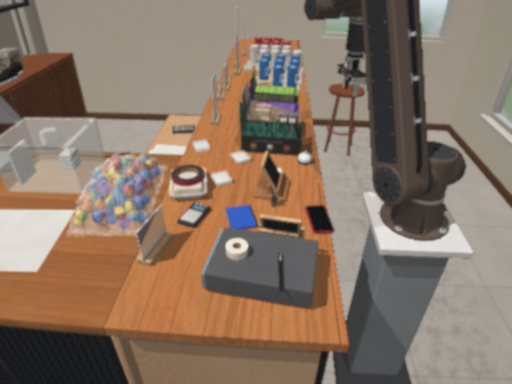

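View pics/top0.png

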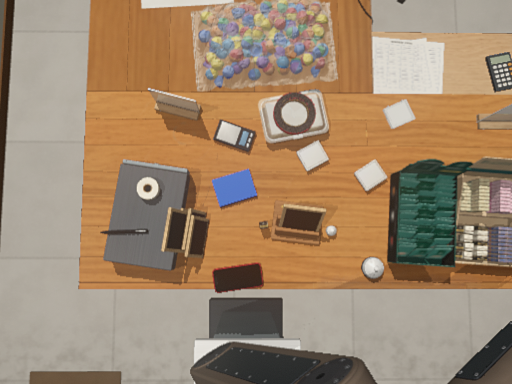

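The side view shows the stand at about (272,180), the stack at (280,226) in front of the drawer (262,265), and a blue flat look-alike at (241,217). The top view shows the stack at (186,231), the stand at (300,222), the blue look-alike at (234,188), the packet at (264,225) and the cap at (331,231). I'll enlarge the boards.

```bash
cat > h.py <<'E'
import numpy as np,cv2
from scipy.spatial.transform import Rotation as R
from plant import r
def Rm(a): return R.from_euler('xyz',a,degrees=True)
def cam(n):
    c=r.camera_info(n); return c['K'],c['distortion'],np.array(c['eye']),Rm(c['attitude']).as_matrix()
def proj(n,P,c=None):
    K,d,e,M=c or cam(n); P=np.atleast_2d(P)
    return cv2.projectPoints((P-e)@M,np.zeros(3),np.zeros(3),K,d)[0][:,0]
def ray(n,uv,c=None):
    K,d,e,M=c or cam(n); p=cv2.undistortPoints(np.array(uv,float).reshape(-1,1,2),K,d)[:,0]
    v=np.c_[p,np.ones(len(p))]@M.T; return e,v
def atz(n,uv,z,c=None):
    e,v=ray(n,uv,c); return e+v*((np.array(z)-e[2])/v[:,2])[:,None]
E
python3 - <<'E'
import cv2,numpy as np
t=cv2.imread('pics/top0.png');s=cv2.imread('pics/side0.png')
def c(i,x,y): 
    k=cv2.resize(i[y:y+60,x:x+80],None,fx=5,fy=5,interpolation=cv2.INTER_CUBIC)
    for q in range(0,80,10): cv2.putText(k,str(x+q),(q*5,8),0,.3,(0,0,255)); cv2.line(k,(q*5,10),(q*5,14),(0,0,255))
    for q in range(10,60,10): cv2.putText(k,str(y+q),(0,q*5+3),0,.3,(0,0,255))
    return k
m=np.vstack([np.hstack([c(t,150,202),c(t,260,195)]),np.hstack([c(s,250,200),c(s,240,145)])])
cv2.imwrite('pics/m0.png',m)
E
```

```text
(no output)
```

View pics/m0.png

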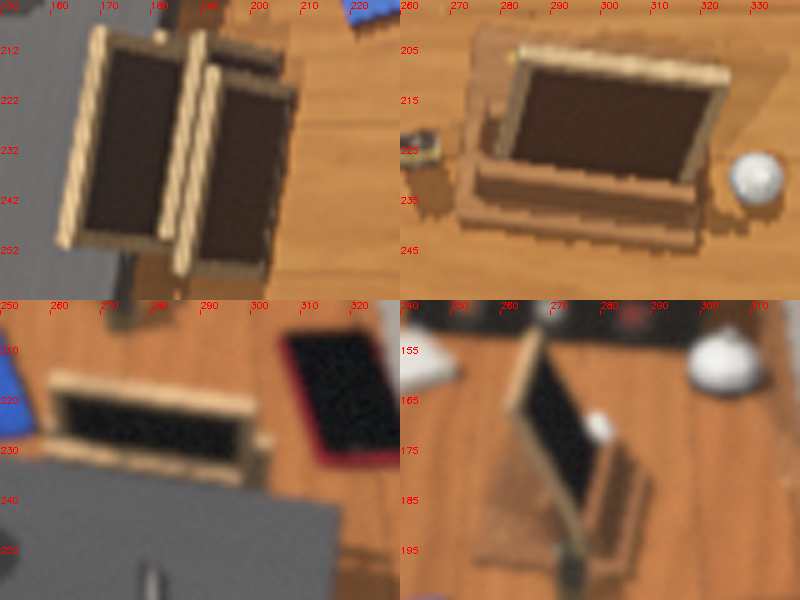

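Crop: the tall board is the one with its top at top-view (169,207)–(163,251). The low boards' tops are at (189,208)–(183,250) and (192,215)–(186,256). A low edge behind the tall one shows at side (259,230)–(298,235), so the tall board should be second from the drawer. The middle board's top is at top-view (283,205)–(325,210) and side (268.6,150)–(262,166). I'll check these against the stated geometry.

```bash
python3 - <<'E'
from h import *
from scipy.optimize import least_squares
np.set_printoptions(precision=4,suppress=True)
T,S=cam('top'),cam('side')
def tri(a,b):
    (e1,v1),(e2,v2)=ray('top',[a],T),ray('side',[b],S); A=np.c_[v1[0],-v2[0]]
    k=np.linalg.lstsq(A,e2-e1,rcond=None)[0]; p,q=e1+k[0]*v1[0],e2+k[1]*v2[0]; return (p+q)/2,np.linalg.norm(p-q)
for n,uv,z in [('tall',[(169.8,207.2),(162.8,250.8)],.154),('low1',[(189.2,208),(183,249.6)],.084),('low2',[(192.2,214.8),(186,256.2)],.084),('mid',[(282.8,205.2),(325.2,209.6)],.133),('basefront',[(271,239),(318.6,244.2)],.012)]:
    P=atz('top',uv,[z,z],T); d=P[1]-P[0]; print(n,P.round(4).tolist(),'mid',P.mean(0),'len',np.linalg.norm(d),'dir',np.degrees(np.arctan2(d[1],d[0])))
print('tri mid a',tri((282.8,205.2),(268.6,150.2))); print('tri mid', tri((304,207.4),(265.3,158.2)))
print('tri tall far', tri((169.8,207.2),(260,215.6)),'near',tri((162.8,250.8),(300.6,220.6)))
P=atz('top',[(169.8,207.2),(162.8,250.8)],[.154,.154],T); m=P.mean(0); w=(P[1]-P[0]);w/=np.linalg.norm(w); n=np.array([-w[1],w[0],0])
if n[1]<0:n=-n
print('n',n)
for o,nm in((-.022,'low0 behind'),(-.044,'low1'),(-.055,'low2')):
    c=m+n*o; c[2]=.084; print(nm,'top',proj('top',[c-w*.06,c+w*.06],T).tolist(),'side',proj('side',[c-w*.06,c+w*.06],S).tolist())
print('drawer corners', atz('top',[(124,161),(187,168),(184,270),(105,262)],[.075]*4,T))
E
```

```text
tall [[0.5355, 0.2117, 0.154], [0.4174, 0.2282, 0.154]] mid [0.4765 0.2199 0.154 ] len 0.11923091651973165 dir 172.07139536027623
low1 [[0.5387, 0.1674, 0.084], [0.4194, 0.1832, 0.084]] mid [0.4791 0.1753 0.084 ] len 0.12030721095587045 dir 172.46404856892627
low2 [[0.5191, 0.1584, 0.084], [0.4007, 0.1743, 0.084]] mid [0.4599 0.1664 0.084 ] len 0.11940717764272978 dir 172.37003571032045
mid [[0.5438, -0.0988, 0.133], [0.5319, -0.2173, 0.133]] mid [ 0.5378 -0.158   0.133 ] len 0.1190594947191702 dir -95.73957465231341
basefront [[0.4505, -0.0732, 0.012], [0.4351, -0.218, 0.012]] mid [ 0.4428 -0.1456  0.012 ] len 0.1456314746801522 dir -96.09177070902076
tri mid a (array([ 0.5298, -0.0924,  0.201 ]), np.float64(0.016802261929268373))
tri mid (array([ 0.5359, -0.1582,  0.1309]), np.float64(0.004240521046474637))
tri tall far (array([0.5353, 0.2123, 0.1507]), np.float64(0.0009591494308661251)) near (array([0.4184, 0.2284, 0.1523]), np.float64(0.002079842059595034))
n [ 0.1379  0.9904 -0.    ]
low0 behind top [[181.3560760651225, 209.99772444922448], [174.80783712377678, 251.50032350307143]] side [[260.62913275773036, 228.34251761346331], [300.28834165860246, 233.89563701707414]]
low1 top [[188.9097116532733, 211.07339935172158], [182.43402186976562, 252.58516115386644]] side [[261.9726617141194, 223.79278431217733], [301.02408076516843, 229.17942053957813]]
low2 top [[192.68648108743497, 211.61118495614696], [186.24707971328533, 253.12744824483832]] side [[262.62872861497885, 221.5705859129614], [301.38288821716736, 226.87684804215803]]
drawer corners [[0.6768 0.3615 0.075 ]
 [0.6569 0.1768 0.075 ]
 [0.3612 0.1805 0.075 ]
 [0.3835 0.4067 0.075 ]]
```

The measurements agree: edge lengths come out at 119–120 mm, heights at 0.15 and 0.13, and the low-board spacing fits the tall board standing second from the drawer with low_0 behind it. Next I'll plan the pre-grasp on the middle board. I'll grip its left top corner with the tool tilted 45° in the board plane, so the gripper body clears the tall board when I put it down.

```bash
cat >> h.py <<'E'
np.set_printoptions(precision=4,suppress=True)
xb=np.array([.9947,-.103,0]); yb=np.array([.103,.9947,0]); Z=np.array([0,0,1.])
n=np.array([.1379,.9904,0]); w=np.array([-.9904,.1379,0])   # to drawer, board y in stack
def frame(fx,fy,lean):  # board axes Bx,By,Bz
    a=np.radians(lean); return np.cos(a)*fx-np.sin(a)*Z, fy, np.sin(a)*fx+np.cos(a)*Z
def grasp(o,F,gy,gz,phi,back=0,sgn=-1):
    """TCP pose gripping board (origin o, axes F) at (gy,gz); tool tilted phi to +y in the board plane"""
    Bx,By,Bz=F; a=np.radians(phi); z=-(np.sin(a)*By+np.cos(a)*Bz); y=sgn*Bx; x=np.cross(y,z)
    return o+gy*By+gz*Bz+z*(.011-back), R.from_matrix(np.c_[x,y,z])
def here():
    s=r.get_state(); return np.array(s['tcp_pos']),Rm(s['eef_rot'])
def rows(A,B,k=None):
    p,q=A; P,Q=B; rv=(q.inv()*Q).as_rotvec(degrees=True)
    k=k or int(np.ceil(max(np.linalg.norm(P-p)/.06,np.linalg.norm(rv)/10.2,1)))
    print(k,'rows; dist',np.linalg.norm(P-p),'ang',np.linalg.norm(rv)); i=q; st=R.from_rotvec(rv/k,degrees=True)
    out=[]
    for _ in range(k):
        out.append([round(float(v),3) for v in np.r_[i.inv().apply((P-p)/k)/.5,rv/k/60]]); i=i*st
    print(out)
def err(B):
    p,q=here(); print('err mm',(B[0]-p)*1e3,'deg',(q.inv()*B[1]).as_rotvec(degrees=True))
def st():
    s=r.get_state(); print('t',s['time_s'],'tcp',s['tcp_pos'],s['eef_rot'],'J',s['joints'],'F',s['contact_force'],'w',s['gripper_width'],s['gripper_force'])
MID0=np.array([.5375,-.158,.132]); 
def mid0(lean=27):
    F=frame(xb,yb,lean); return MID0-.132*F[2],F
E
python3 - <<'E'
from h import *
o,F=mid0(); print(o)
T,S=cam('top'),cam('side')
print('cheek line', atz('top',[(298,228.8)],[.0386],T))
B=grasp(o,F,.04,.112,45,.10); print(B[0],B[1].as_euler('xyz',degrees=True))
A=here(); M=(np.array([.35,-.35,.32]),B[1]); rows(A,M); rows(M,B)
E
```

```text
[ 0.4779 -0.1518  0.0144]
cheek line [[ 0.4809 -0.1524  0.0386]]
[ 0.5675 -0.0576  0.1703] [144.2243 -39.0534 -71.4942]
10 rows; dist 0.3692299070059707 ang 93.8262225479722
[[-0.051, 0.05, -0.017, 0.008, 0.092, -0.126], [-0.056, 0.043, -0.023, 0.008, 0.092, -0.126], [-0.058, 0.035, -0.029, 0.008, 0.092, -0.126], [-0.059, 0.027, -0.034, 0.008, 0.092, -0.126], [-0.059, 0.019, -0.04, 0.008, 0.092, -0.126], [-0.057, 0.011, -0.046, 0.008, 0.092, -0.126], [-0.053, 0.003, -0.051, 0.008, 0.092, -0.126], [-0.048, -0.004, -0.056, 0.008, 0.092, -0.126], [-0.041, -0.01, -0.06, 0.008, 0.092, -0.126], [-0.033, -0.016, -0.064, 0.008, 0.092, -0.126]]
7 rows; dist 0.3939690328764089 ang 0.0
[[-0.073, -0.067, -0.053, 0.0, 0.0, 0.0], [-0.073, -0.067, -0.053, 0.0, 0.0, 0.0], [-0.073, -0.067, -0.053, 0.0, 0.0, 0.0], [-0.073, -0.067, -0.053, 0.0, 0.0, 0.0], [-0.073, -0.067, -0.053, 0.0, 0.0, 0.0], [-0.073, -0.067, -0.053, 0.0, 0.0, 0.0], [-0.073, -0.067, -0.053, 0.0, 0.0, 0.0]]
```

Call:
carry_out --pt "-0.051 0.05 -0.017 0.008 0.092 -0.126" --pt "-0.056 0.043 -0.023 0.008 0.092 -0.126" --pt "-0.058 0.035 -0.029 0.008 0.092 -0.126" --pt "-0.059 0.027 -0.034 0.008 0.092 -0.126" --pt "-0.059 0.019 -0.04 0.008 0.092 -0.126" --hand 0.5

```text
time_s: 0.72
tcp_pos: [0.2563, -0.5024, 0.2776]
eef_rot: [172.7, -26.4, -125.7]
contact_force: [0.5, 0.0, -1.2]
gripper_width: 0.0459
gripper_force: 0.0
```

```bash
python3 -c "
from h import *
st()"
```

```text
t 0.725 tcp [ 0.2563 -0.5024  0.2776] [ 172.6662  -26.4436 -125.6599] J [-27.5547   9.2274 -24.5042  26.4353 -70.3515 -21.9658] F [ 0.5314  0.0072 -1.1845] w 0.04586185960672174 0.0
```

Call:
carry_out --pt "-0.057 0.011 -0.046 0.008 0.092 -0.126" --pt "-0.053 0.003 -0.051 0.008 0.092 -0.126" --pt "-0.048 -0.004 -0.056 0.008 0.092 -0.126" --pt "-0.041 -0.01 -0.06 0.008 0.092 -0.126" --pt "-0.033 -0.016 -0.064 0.008 0.092 -0.126"

```text
time_s: 1.35
tcp_pos: [0.3515, -0.3502, 0.3198]
eef_rot: [143.8, -39.2, -71.2]
contact_force: [1.3, 0.5, -0.3]
gripper_width: 0.044
gripper_force: 0.0
```

```bash
python3 - <<'E'
from h import *
st()
o,F=mid0(); B=grasp(o,F,.04,.112,45,.10); err((np.array([.35,-.35,.32]),B[1])); rows(here(),B)
E
```

```text
t 1.35 tcp [ 0.3515 -0.3502  0.3198] [143.845  -39.188  -71.1714] J [  5.4375   6.9656 -38.4951  39.6477 -82.7394 -19.0925] F [ 1.3189  0.4975 -0.3265] w 0.044045737661050834 0.0
err mm [-1.4641  0.1706  0.2196] deg [ 0.1756 -0.2561  0.1236]
7 rows; dist 0.3932060533582824 ang 0.33422334315836805
[[-0.073, -0.066, -0.054, 0.0, -0.001, 0.0], [-0.073, -0.066, -0.054, 0.0, -0.001, 0.0], [-0.073, -0.066, -0.054, 0.0, -0.001, 0.0], [-0.073, -0.066, -0.054, 0.0, -0.001, 0.0], [-0.073, -0.066, -0.054, 0.0, -0.001, 0.0], [-0.073, -0.066, -0.053, 0.0, -0.001, 0.0], [-0.073, -0.066, -0.053, 0.0, -0.001, 0.0]]
```

Call:
carry_out --pt "-0.073 -0.066 -0.054 0 0 0" --pt "-0.073 -0.066 -0.054 0 0 0" --pt "-0.073 -0.066 -0.054 0 0 0" --pt "-0.073 -0.066 -0.054 0 0 0" --pt "-0.073 -0.066 -0.054 0 0 0"

```text
time_s: 1.98
tcp_pos: [0.5064, -0.1408, 0.213]
eef_rot: [144.1, -39.2, -71.6]
contact_force: [0.0, 0.3, 1.4]
gripper_width: 0.0438
gripper_force: 0.0
```

Call:
carry_out --pt "-0.073 -0.066 -0.053 0 0 0" --pt "-0.073 -0.066 -0.053 0 0 0" --pt "0 0 0 0 0 0"

```text
time_s: 2.35
tcp_pos: [0.5685, -0.057, 0.1681]
eef_rot: [143.8, -39.2, -71.3]
contact_force: [-0.3, -0.7, 0.6]
gripper_width: 0.0438
gripper_force: 0.0
```

```bash
python3 - <<'E'
from h import *
st()
o,F=mid0(); B=grasp(o,F,.04,.112,45,.10); err(B); rows(here(),grasp(o,F,.04,.112,45))
cv2.imwrite('pics/w1.png',r.capture('wrist')[:,:,::-1])
# kinematic fit from logged poses
D=[([-59.697,20.546,.682,0,-70.136,-16.507],[.161,-.656,.235],[180,0,-166.21]),
([-27.5547,9.2274,-24.5042,26.4353,-70.3515,-21.9658],[.2563,-.5024,.2776],[172.6662,-26.4436,-125.6599]),
([5.4375,6.9656,-38.4951,39.6477,-82.7394,-19.0925],[.3515,-.3502,.3198],[143.845,-39.188,-71.1714])]
s=r.get_state(); D.append((s['joints'],s['tcp_pos'],s['eef_rot']))
E
cat >> h.py <<'E'
def fk(J,k):
    a1,d1,a2,a3,d4,L,o1,o6,ly=k[:9]; J=np.array(J)*1.
    rz,ry,rx=[lambda t,c=c:R.from_euler(c,t,degrees=True) for c in 'zyx']
    A=rz(J[0]+o1); p=A.apply([a1,ly,d1]); A=A*ry(J[1]); p=p+A.apply([0,0,a2]); A=A*ry(-J[2]); p=p+A.apply([d4,0,a3])
    A=A*rx(S4*J[3]); A=A*ry(-J[4]); p=p+A.apply([L,0,0]); A=A*rx(S6*J[5]+o6)
    return p,A*R.from_matrix([[0,0,1],[0,1,0],[-1,0,0]])
S4=S6=-1
E
python3 - <<'E'
import h; from h import *
from scipy.optimize import least_squares
s=r.get_state()
D=[([-59.697,20.546,.682,0,-70.136,-16.507],[.161,-.656,.235],[180,0,-166.21]),
([-27.5547,9.2274,-24.5042,26.4353,-70.3515,-21.9658],[.2563,-.5024,.2776],[172.6662,-26.4436,-125.6599]),
([5.4375,6.9656,-38.4951,39.6477,-82.7394,-19.0925],[.3515,-.3502,.3198],[143.845,-39.188,-71.1714]),(s['joints'],s['tcp_pos'],s['eef_rot'])]
best=None
for h.S4 in(1,-1):
  for h.S6 in(1,-1):
    for o1 in(-16.5,0):
     for o6 in(0,90,180,270):
      def f(k):
        e=[]
        for J,p,q in D:
            P,Q=fk(J,k); e+=[*(P-p)*100,*(Q.inv()*Rm(q)).as_rotvec()*20]
        return e
      g=least_squares(f,[.04,.33,.445,.04,.44,.4,o1,o6,0])
      if best is None or g.cost<best[0]: best=(g.cost,h.S4,h.S6,g.x)
print(best)
E
```

```text
t 2.35 tcp [ 0.5685 -0.057   0.1681] [143.8334 -39.1947 -71.2848] J [ 28.7759  35.4213 -11.983   23.5317 -89.5997 -33.8389] F [-0.3487 -0.6583  0.5807] w 0.04383043207357975 0.0
err mm [-0.9662 -0.6428  2.1724] deg [ 0.2587 -0.2099  0.0485]
2 rows; dist 0.099471158480034 ang 0.3366415647676235
[[0.001, 0.001, 0.099, 0.002, -0.002, 0.0], [0.001, 0.002, 0.099, 0.002, -0.002, 0.0]]
(np.float64(11.731922776599902), -1, -1, array([  0.2099,   0.1593,   0.5433,  -0.0068,   0.2697,   0.3217,
        -0.6687, 269.4766,  -0.1838]))
```

View pics/w1.png

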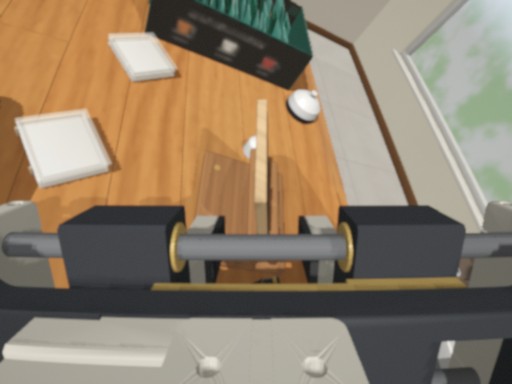

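The wrist view shows the board edge (262,100–230) centred between the fingers, with the packet below and clear of them. Closing in and gripping.

Call:
carry_out --pt "0 0.001 0.05 0.001 -0.001 0" --pt "0 0.001 0.05 0.001 -0.001 0" --pt "0.001 0.001 0.05 0.001 -0.001 0" --pt "0.001 0 0.049 0 0 0" --pt "0 0 0 0 0 0"

```text
time_s: 3.02
tcp_pos: [0.5246, -0.1286, 0.1099]
eef_rot: [144.2, -39.0, -71.8]
contact_force: [0.1, 0.4, -0.1]
gripper_width: 0.0435
gripper_force: 0.0
```

Call:
carry_out --pt "0 0 0 0 0 0" --pt "0 0 0 0 0 0" --pt "0 0 0 0 0 0" --pt "0 0 0 0 0 0" --hand 0 --squeeze 40

```text
time_s: 3.52
tcp_pos: [0.527, -0.1263, 0.1099]
eef_rot: [144.4, -39.0, -71.7]
contact_force: [0.0, 2.3, 2.6]
gripper_width: 0.0095
gripper_force: 40.0
```

```bash
python3 - <<'E'
from h import *
st()
o,F=mid0(); G=grasp(o,F,.04,.112,45); err(G)
cv2.imwrite('pics/t2.png',r.capture('top')[:,:,::-1]); 
rows(here(),(here()[0]+.14*F[2],here()[1]))
E
```

```text
t 3.525 tcp [ 0.527  -0.1263  0.1099] [144.3766 -39.0305 -71.726 ] J [ 24.7095  34.867  -23.4383  26.924  -78.2856 -36.4365] F [0.0089 2.334  2.6175] w 0.009473864461935422 40.04500687122345
err mm [ 1.2279  1.6799 -2.6646] deg [-0.0063  0.1236 -0.1329]
3 rows; dist 0.14000053511555205 ang 0.0
[[0.066, -0.0, -0.066, 0.0, 0.0, 0.0], [0.066, -0.0, -0.066, 0.0, 0.0, 0.0], [0.066, -0.0, -0.066, 0.0, 0.0, 0.0]]
```

Gripped. To keep the fingers clear of the low boards when I place it, I'll back the grip off 15 mm toward the corner while the board still stands in the slot, then lift it up the slope.

Call:
carry_out --pt "0 0 0 0 0 0" --pt "0 0 0 0 0 0" --pt "0 0 -0.015 0 0 0" --pt "0 0 -0.015 0 0 0" --pt "0 0 0 0 0 0" --hand 0.25

```text
time_s: 4.2
tcp_pos: [0.5334, -0.116, 0.1196]
eef_rot: [144.4, -39.0, -71.8]
contact_force: [-0.2, -0.4, -1.2]
gripper_width: 0.0221
gripper_force: 0.0
```

Call:
carry_out --pt "0 0 0 0 0 0" --pt "0 0 0 0 0 0" --pt "0 0 0 0 0 0" --pt "0 0 0 0 0 0" --hand 0 --squeeze 45

```text
time_s: 4.7
tcp_pos: [0.5327, -0.1166, 0.1192]
eef_rot: [144.4, -39.0, -71.8]
contact_force: [1.2, 1.0, -1.2]
gripper_width: 0.0096
gripper_force: 45.0
```

```bash
python3 - <<'E'
from h import *
st()
A=here(); o,F=mid0()
# board pose in tool: board origin/axes relative to the gripped tool
q=A[1]; print('board y,z of grasp', (A[0]-q.as_matrix()[:,2]*.011-o)@np.c_[F[0],F[1],F[2]])
E
```

```text
t 4.7 tcp [ 0.5327 -0.1166  0.1192] [144.3596 -39.0266 -71.7512] J [ 25.3306  34.7456 -21.8664  26.2804 -79.9671 -35.9762] F [ 1.237   0.9736 -1.1812] w 0.00962741043343517 44.961841106414795
board y,z of grasp [-0.0022  0.0484  0.1242]
```

Call:
carry_out --pt "0.03 0 -0.03 0 0 0" --pt "0.04 0 -0.04 0 0 0" --pt "0.05 0 -0.05 0 0 0" --pt "0.05 0 -0.05 0 0 0" --pt "0.05 0 -0.05 0 0 0"

```text
time_s: 5.32
tcp_pos: [0.6028, -0.1244, 0.2587]
eef_rot: [144.3, -39.0, -71.7]
contact_force: [-0.0, 1.2, -0.8]
gripper_width: 0.0102
gripper_force: 45.0
```

```bash
python3 - <<'E'
from h import *
st()
t=r.capture('top');w_=r.capture('wrist')
cv2.imwrite('pics/m3.png',np.hstack([cv2.resize(t[130:300,80:390],None,fx=1.6,fy=1.6),cv2.resize(w_[:,60:450],(276,272))])[:,:,::-1])
E
```

```text
t 5.325 tcp [ 0.6028 -0.1244  0.2587] [144.2974 -38.993  -71.7118] J [ 22.2091  32.0774  -6.2229  28.1588 -95.3448 -25.6947] F [-0.0112  1.1732 -0.752 ] w 0.01018660924147197 44.97496962547302
```

View pics/m3.png

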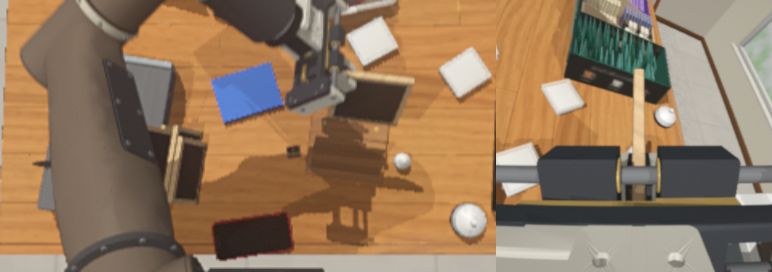

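The middle board is held and clear of the stand (top view: board at (373,100), the stand's empty slot below it; the stack looks untouched). I'll identify the arm kinematics to check that the placing pose can be reached.

```bash
cat > kin.py <<'E'
from h import *
from scipy.optimize import least_squares
D=[([-59.697,20.546,.682,0,-70.136,-16.507],[.161,-.656,.235],[180,0,-166.21]),
([-27.5547,9.2274,-24.5042,26.4353,-70.3515,-21.9658],[.2563,-.5024,.2776],[172.6662,-26.4436,-125.6599]),
([5.4375,6.9656,-38.4951,39.6477,-82.7394,-19.0925],[.3515,-.3502,.3198],[143.845,-39.188,-71.1714]),
([28.7759,35.4213,-11.983,23.5317,-89.5997,-33.8389],[.5685,-.057,.1681],[143.8334,-39.1947,-71.2848]),
([24.7095,34.867,-23.4383,26.924,-78.2856,-36.4365],[.527,-.1263,.1099],[144.3766,-39.0305,-71.726]),
([25.3306,34.7456,-21.8664,26.2804,-79.9671,-35.9762],[.5327,-.1166,.1192],[144.3596,-39.0266,-71.7512]),
([22.2091,32.0774,-6.2229,28.1588,-95.3448,-25.6947],[.6028,-.1244,.2587],[144.2974,-38.993,-71.7118])]
def E(t,c): return R.from_euler(c,t,degrees=True)
def fk(J,k,v):
    s3,s4,s5,s6=v; a1,ly,d1,a2,a3,d4,wx,wy,wz,L,o1,o6=k
    A=E(J[0]+o1,'z'); p=A.apply([a1,ly,d1]); A=A*E(J[1],'y'); p=p+A.apply([0,0,a2]); A=A*E(s3*J[2],'y'); p=p+A.apply([d4,0,a3])
    A=A*E(s4*J[3],v4); p=p+A.apply([wx,wy,wz]); A=A*E(s5*J[4],'y'); p=p+A.apply([L,0,0]) ; A=A*E(s6*J[5]+o6,'x')
    return p,A*R.from_matrix([[0,0,1],[0,1,0],[-1,0,0]])
def fit(v,o6):
    def f(k):
        e=[]
        for J,p,q in D:
            P,Q=fk(J,k,v); e+=[*(P-p)*100,*(Q.inv()*Rm(q)).as_rotvec()*20]
        return e
    return least_squares(f,[.04,-.19,.2,.45,0,.45,0,0,0,.3,0,o6])
E
python3 - <<'E'
import kin,itertools; from kin import *
b=[]
for kin.v4 in 'xzy':
  for v in itertools.product([1,-1],repeat=4):
    for o6 in(0,90,180,270):
      g=fit(v,o6); b.append((g.cost,kin.v4,v,g.x))
b.sort(key=lambda t:t[0])
for q in b[:3]: print(q)
E
```

```text
(np.float64(0.00038458896697576356), 'x', (-1, -1, -1, -1), array([  -0.    ,   -0.0007,    0.1992,    0.6017,   -0.0003, -158.9464,
        159.4103,   -0.1912,    0.0005,    0.3702,   -0.0061,  -90.0035]))
(np.float64(0.00038458898988346366), 'x', (-1, -1, -1, -1), array([  -0.    ,   -0.0007,    0.1992,    0.6017,   -0.0003, -254.5995,
        255.0635,   -0.1912,    0.0005,    0.3702,   -0.0061,  269.9965]))
(np.float64(0.0003845889957864634), 'x', (-1, -1, -1, -1), array([  -0.    ,   -0.0007,    0.1992,    0.6017,   -0.0003, -288.7604,
        289.2243,   -0.1912,    0.0005,    0.3702,   -0.0061,  269.9965]))
```

```bash
cat >> kin.py <<'E'
v4='x'; V=(-1,-1,-1,-1); KK=[0,-.0007,.1992,.6017,-.0003,.4638,0,-.1912,.0005,.3702,-.0061,-90.0035]
LO=np.array([-176.03,-82.01,-58.28,-173.87,-174.79,-173.66]);HI=np.array([176.03,121.73,71.71,95.51,-.11,173.66])
def ik(B,seed):
    def f(J):
        P,Q=fk(J,KK,V); return [*(P-B[0])*100,*(Q.inv()*B[1]).as_rotvec()*20]
    g=least_squares(f,np.clip(seed,LO+.1,HI-.1),bounds=(LO,HI),x_scale=30); return g.x,np.sqrt(2*g.cost)
def path(A,B,J,N=12):
    rv=(A[1].inv()*B[1]).as_rotvec()
    for i in range(1,N+1):
        J,e=ik((A[0]+(B[0]-A[0])*i/N,A[1]*R.from_rotvec(rv*i/N)),J)
        if e>.2: print('FAIL at',i,e,J); break
    print('end J',J); return J
FL=np.array([.4737,.2001,0])
def stk(out,lat,z,lean): return FL-out*n+lat*w+z*Z, frame(n,w,lean)
E
python3 - <<'E'
from kin import *
s=r.get_state();J=np.array(s['joints']);A=here()
for phi,lean in((45,30),):
    o,F=stk(.100,.036,.005,lean); P=grasp(o,F,.0484,.124,45); W=(P[0]-.06*n+.13*Z,P[1])
    J2=path(A,W,J); J3=path(W,P,J2); print(P[0],P[1].as_euler('xyz',degrees=True)); rows(A,W)
E
```

```text
FAIL at 10 0.8149970246489706 [ 72.727    0.3215 -58.28    43.0125 -72.2285 -23.0295]
end J [ 72.727    0.3215 -58.28    43.0125 -72.2285 -23.0295]
FAIL at 1 3.1970303416146093 [ 83.7018  -1.8704 -58.28    38.4745 -72.622  -17.4183]
end J [ 83.7018  -1.8704 -58.28    38.4745 -72.622  -17.4183]
[0.392  0.1692 0.1057] [140.7685 -37.76    18.6383]
9 rows; dist 0.3227941253690135 ang 88.19195744352973
[[-0.054, 0.046, -0.012, 0.098, 0.078, -0.105], [-0.057, 0.038, -0.021, 0.098, 0.078, -0.105], [-0.059, 0.029, -0.029, 0.098, 0.078, -0.105], [-0.059, 0.019, -0.036, 0.098, 0.078, -0.105], [-0.057, 0.009, -0.043, 0.098, 0.078, -0.105], [-0.054, -0.002, -0.047, 0.098, 0.078, -0.105], [-0.049, -0.013, -0.051, 0.098, 0.078, -0.105], [-0.043, -0.023, -0.053, 0.098, 0.078, -0.105], [-0.035, -0.033, -0.053, 0.098, 0.078, -0.105]]
```

```bash
python3 - <<'E'
from kin import *
s=r.get_state();J=np.array(s['joints']);A=here()
rng=np.random.default_rng(0)
def sols(B,N=40):
    out=[]
    for _ in range(N):
        x,e=ik(B,LO+(HI-LO)*rng.random(6))
        if e<.05 and not any(np.abs(x-y).max()<1 for y in out): out.append(x)
    return out
for nm,lat,gy,phi,sg in(('near-same',.036,.0484,45,-1),('near-flip',.036,.0484,45,1),('far flipped board',-.018,-.0484,-45,1),('far same',-.018,-.0484,-45,-1)):
    o,F=stk(.11,lat,.005,28); P=grasp(o,F,gy,.124,phi,sgn=sg); W=(P[0]-.06*n+.13*Z,P[1])
    print(nm,P[0]); print(np.round(sols(P),0)); print(np.round(sols(W),0))
o,F=stk(.051,0,.002,25)
for sg in(1,-1):
    G=grasp(o,F,0,.15,0,sgn=sg); print('tall',sg,G[0]);print(np.round(sols(G),0)); print(np.round(sols((G[0]+.2*F[2],G[1])),0))
E
```

```text
near-same [0.3902 0.1558 0.1076]
[]
[]
near-flip [0.3902 0.1558 0.1076]
[]
[]
far flipped board [0.5241 0.1371 0.1076]
[[  29.   46.   14.   -9. -108. -137.]]
[[  25.   38.   15.   -7. -118. -135.]]
far same [0.5241 0.1371 0.1076]
[[  29.   46.   14.   -9. -108.   43.]]
[[  25.   38.   15.   -7. -118.   45.]]
tall 1 [0.4748 0.2078 0.128 ]
[[  54.   22.  -22.   12.  -69. -159.]]
[[  58.   19.    0.   10.  -94. -157.]]
tall -1 [0.4748 0.2078 0.128 ]
[[ 54.  22. -22.  12. -69.  21.]]
[[ 58.  19.   0.  10. -94.  23.]]
```

Placing from the far side is easy to reach. The board's half-turn is allowed ("either way round") and my present grip already suits it. Checking the path and the board's clearance.

```bash
cat >> kin.py <<'E'
def corners_tool(gy=.0484,gz=.124,phi=45):
    p,q=grasp(np.zeros(3),(np.array([1.,0,0]),np.array([0,1.,0]),Z),gy,gz,phi)
    C=np.array([[x,y,z] for x in(-.005,.005) for y in(-.06,.06) for z in(0,.132)]); return q.inv().apply(C-p)
def sweep(A,B,N=12):
    rv=(A[1].inv()*B[1]).as_rotvec(); C=corners_tool()
    for i in range(N+1):
        q=A[1]*R.from_rotvec(rv*i/N); c=A[0]+(B[0]-A[0])*i/N+q.apply(C); print(i,'low',c[c[:,2].argmin()].round(3),'max y',c[:,1].max().round(3))
def PL(out=.11,lat=-.018,z=.005,lean=28):
    o,F=stk(out,lat,z,lean); return grasp(o,F,-.0484,.124,-45,sgn=1)
E
python3 - <<'E'
from kin import *
s=r.get_state();J=np.array(s['joints']);A=here()
P=PL(); W=(P[0]-.08*n+.12*Z,P[1]); print(W[0])
J2=path(A,W,J); path(W,P,J2); sweep(A,W); rows(A,W,12); rows(W,P,4)
E
```

```text
[0.5131 0.0579 0.2276]
end J [  24.0787   37.7519   12.4114   -5.9348 -115.7042 -133.8168]
end J [  28.7368   46.2947   13.6814   -9.4285 -107.9538 -137.1207]
0 low [ 0.547 -0.219  0.154] max y -0.099
1 low [ 0.56  -0.087  0.148] max y -0.085
2 low [ 0.561 -0.076  0.142] max y -0.072
3 low [ 0.562 -0.065  0.137] max y -0.059
4 low [ 0.562 -0.056  0.133] max y -0.044
5 low [ 0.561 -0.048  0.129] max y -0.03
6 low [ 0.553 -0.033  0.126] max y -0.015
7 low [ 0.551 -0.026  0.124] max y -0.001
8 low [ 0.548 -0.019  0.122] max y 0.013
9 low [ 0.545 -0.013  0.121] max y 0.026
10 low [ 0.539 -0.007  0.121] max y 0.04
11 low [ 0.533 -0.001  0.121] max y 0.055
12 low [0.407 0.022 0.123] max y 0.083
12 rows; dist 0.20655787286835073 ang 103.73456336674337
[[-0.03, 0.014, -0.011, -0.052, 0.002, 0.135], [-0.027, 0.018, -0.01, -0.052, 0.002, 0.135], [-0.024, 0.023, -0.009, -0.052, 0.002, 0.135], [-0.021, 0.026, -0.008, -0.052, 0.002, 0.135], [-0.017, 0.029, -0.006, -0.052, 0.002, 0.135], [-0.013, 0.032, -0.005, -0.052, 0.002, 0.135], [-0.008, 0.033, -0.003, -0.052, 0.002, 0.135], [-0.003, 0.034, -0.001, -0.052, 0.002, 0.135], [0.002, 0.034, 0.001, -0.052, 0.002, 0.135], [0.006, 0.034, 0.003, -0.052, 0.002, 0.135], [0.011, 0.032, 0.005, -0.052, 0.002, 0.135], [0.015, 0.03, 0.006, -0.052, 0.002, 0.135]]
4 rows; dist 0.14422002235473408 ang 0.0
[[-0.024, 0.063, 0.024, 0.0, 0.0, 0.0], [-0.024, 0.063, 0.024, 0.0, 0.0, 0.0], [-0.024, 0.063, 0.024, 0.0, 0.0, 0.0], [-0.024, 0.063, 0.024, 0.0, 0.0, 0.0]]
```

Call:
carry_out --pt "-0.03 0.014 -0.011 -0.052 0.002 0.135" --pt "-0.027 0.018 -0.01 -0.052 0.002 0.135" --pt "-0.024 0.023 -0.009 -0.052 0.002 0.135" --pt "-0.021 0.026 -0.008 -0.052 0.002 0.135"

```text
time_s: 5.92
tcp_pos: [0.5715, -0.0628, 0.246]
eef_rot: [163.6, -54.7, -114.6]
contact_force: [-0.1, -0.4, -1.0]
gripper_width: 0.0097
gripper_force: 45.0
```

Call:
carry_out --pt "-0.017 0.029 -0.006 -0.052 0.002 0.135" --pt "-0.013 0.032 -0.005 -0.052 0.002 0.135" --pt "-0.008 0.033 -0.003 -0.052 0.002 0.135" --pt "-0.003 0.034 -0.001 -0.052 0.002 0.135"

```text
time_s: 6.42
tcp_pos: [0.5415, -0.002, 0.2348]
eef_rot: [-161.1, -54.5, -172.0]
contact_force: [0.7, 0.4, -1.3]
gripper_width: 0.0099
gripper_force: 45.0
```

Call:
carry_out --pt "0.002 0.034 0.001 -0.052 0.002 0.135" --pt "0.006 0.034 0.003 -0.052 0.002 0.135" --pt "0.011 0.032 0.005 -0.052 0.002 0.135" --pt "0.015 0.03 0.006 -0.052 0.002 0.135" --pt "0 0 0 0 0 0"

```text
time_s: 7.05
tcp_pos: [0.5117, 0.0578, 0.2246]
eef_rot: [-142.6, -38.8, 146.2]
contact_force: [0.4, -0.4, -1.3]
gripper_width: 0.0097
gripper_force: 45.0
```

```bash
python3 - <<'E'
from kin import *
st(); P=PL(); W=(P[0]-.08*n+.12*Z,P[1]); err(W)
W2=(P[0]-.02*n+.03*Z,P[1]); rows(here(),W2,4); rows(W2,(P[0]+.004*Z,P[1]),3)
t=r.capture('top');w_=r.capture('side')
# predicted board outline over the pictures
c=here()[0]+here()[1].apply(corners_tool())
for im,nm in((t,'top'),(w_,'side')):
    for q in proj(nm,c): cv2.circle(im,tuple(int(v) for v in q.round()),1,(0,255,0),-1)
cv2.imwrite('pics/m4.png',np.hstack([cv2.resize(t[140:290,130:260],None,fx=3,fy=3),cv2.resize(w_[110:260,210:340],None,fx=3,fy=3)])[:,:,::-1])
E
```

```text
t 7.05 tcp [0.5117 0.0578 0.2246] [-142.5823  -38.7929  146.2204] J [  23.9584   38.0069   12.3664   -6.1469 -115.7727 -134.1468] F [ 0.4477 -0.4053 -1.3152] w 0.009678776845910413 44.97947931289673
err mm [1.3645 0.1231 2.9876] deg [-0.0359 -0.4599 -0.3407]
4 rows; dist 0.1058768624653674 ang 0.5735174844503623
[[-0.017, 0.047, 0.017, -0.0, -0.002, -0.001], [-0.018, 0.047, 0.017, -0.0, -0.002, -0.001], [-0.018, 0.047, 0.017, -0.0, -0.002, -0.001], [-0.018, 0.047, 0.017, -0.0, -0.002, -0.001]]
3 rows; dist 0.032801881470427875 ang 0.0
[[-0.006, 0.02, 0.006, 0.0, 0.0, 0.0], [-0.006, 0.02, 0.006, 0.0, 0.0, 0.0], [-0.006, 0.02, 0.006, 0.0, 0.0, 0.0]]
```

View pics/m4.png

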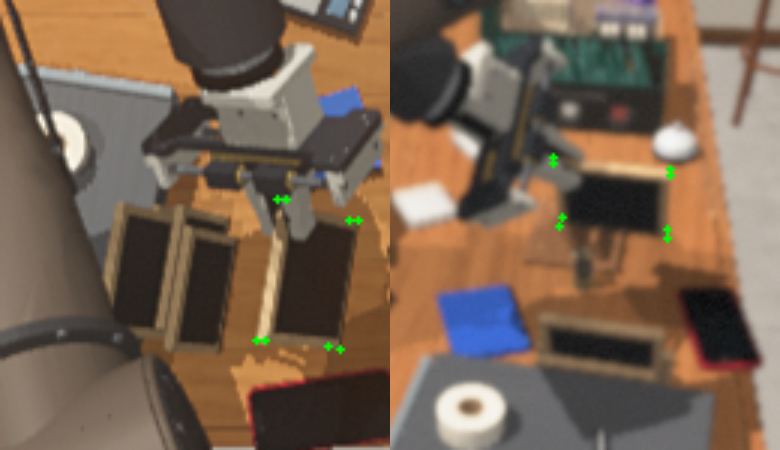

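The prediction overlays the held board well (top view crop: board corners at (281,199)–(341,348)), square in front of the stack. Lowering it.

Call:
carry_out --pt "-0.017 0.047 0.017 0 -0.002 -0.001" --pt "-0.018 0.047 0.017 0 -0.002 -0.001" --pt "-0.018 0.047 0.017 0 -0.002 -0.001" --pt "-0.018 0.047 0.017 0 -0.002 -0.001" --pt "0 0 0 0 0 0"

```text
time_s: 7.78
tcp_pos: [0.5207, 0.1176, 0.1342]
eef_rot: [-142.7, -38.7, 146.7]
contact_force: [-0.3, -0.4, -0.7]
gripper_width: 0.0097
gripper_force: 45.0
```

Call:
carry_out --pt "-0.006 0.02 0.006 0 0 0" --pt "-0.006 0.02 0.006 0 0 0" --pt "-0.006 0.02 0.006 0 0 0" --pt "0 0 0 0 0 0"

```text
time_s: 8.28
tcp_pos: [0.5241, 0.1371, 0.1108]
eef_rot: [-142.9, -38.5, 146.8]
contact_force: [0.0, -1.1, -0.7]
gripper_width: 0.0095
gripper_force: 45.0
```

```bash
python3 - <<'E'
from kin import *
st(); P=PL(); err(P); A=here()
c=A[0]+A[1].apply(corners_tool()); print('low corners z',np.sort(c[:,2])[:4])
rows(A,(A[0]-.002*Z,A[1]),1)
E
```

```text
t 8.275 tcp [0.5241 0.1371 0.1108] [-142.8604  -38.5481  146.7576] J [  28.7488   46.148    13.8648   -9.4025 -108.3537 -137.3266] F [ 0.0335 -1.076  -0.7074] w 0.00950999222019434 44.978463649749756
err mm [ 0.0114 -0.0255 -3.1646] deg [-0.0941 -0.0114 -0.1549]
low corners z [0.006  0.006  0.0107 0.0107]
1 rows; dist 0.0020000000000000018 ang 0.0
[[-0.002, 0.002, 0.002, 0.0, 0.0, 0.0]]
```

Call:
carry_out --pt "-0.002 0.002 0.002 0 0 0" --pt "-0.002 0.002 0.002 0 0 0" --pt "0 0 0 0 0 0"

```text
time_s: 8.65
tcp_pos: [0.5244, 0.137, 0.1081]
eef_rot: [-142.9, -38.5, 146.8]
contact_force: [-0.8, -0.2, -1.5]
gripper_width: 0.0099
gripper_force: 45.0
```

Call:
carry_out --pt "-0.002 0.002 0.002 0 0 0" --pt "0 0 0 0 0 0"

```text
time_s: 8.9
tcp_pos: [0.5245, 0.1374, 0.1063]
eef_rot: [-142.9, -38.5, 146.8]
contact_force: [-0.1, 0.1, -0.1]
gripper_width: 0.0097
gripper_force: 45.0
```

Call:
carry_out --pt "-0.002 0.002 0.002 0 0 0" --pt "0 0 0 0 0 0"

```text
time_s: 9.15
tcp_pos: [0.5248, 0.1375, 0.1056]
eef_rot: [-142.9, -38.5, 146.8]
contact_force: [1.9, 2.9, 5.5]
gripper_width: 0.01
gripper_force: 45.0
```

Call:
carry_out --pt "0 0 0 0 0 0" --pt "0 0 0 0 0 0" --pt "0 0 0 0 0 0" --pt "0 0 0 0 0 0" --hand 0.25

```text
time_s: 9.65
tcp_pos: [0.5244, 0.1376, 0.1044]
eef_rot: [-142.9, -38.5, 146.8]
contact_force: [0.3, 0.6, -0.6]
gripper_width: 0.0219
gripper_force: 0.1
```

Call:
carry_out --pt "0 0 -0.03 0 0 0" --pt "0 0 -0.05 0 0 0" --pt "0 0 -0.05 0 0 0" --pt "0 0 -0.1 0 0 0" --pt "0 0 -0.1 0 0 0"

```text
time_s: 10.28
tcp_pos: [0.6482, 0.176, 0.2088]
eef_rot: [-142.9, -38.5, 146.8]
contact_force: [2.6, 0.5, 0.1]
gripper_width: 0.0217
gripper_force: 0.0
```

```bash
python3 - <<'E'
from kin import *
st(); t=r.capture('top');w_=r.capture('side')
cv2.imwrite('pics/t5.png',t[:,:,::-1])
cv2.imwrite('pics/m5.png',np.hstack([cv2.resize(t[190:280,140:240],None,fx=5,fy=5,interpolation=cv2.INTER_CUBIC),cv2.resize(w_[185:275,240:300],None,fx=5,fy=5,interpolation=cv2.INTER_CUBIC)])[:,:,::-1])
E
```

```text
t 10.275 tcp [0.6482 0.176  0.2088] [-142.8834  -38.5148  146.765 ] J [  27.161    54.5257   45.2719  -10.2419 -131.2706 -140.1474] F [2.6269 0.5457 0.0505] w 0.02173093994757374 0.0
```

View pics/m5.png

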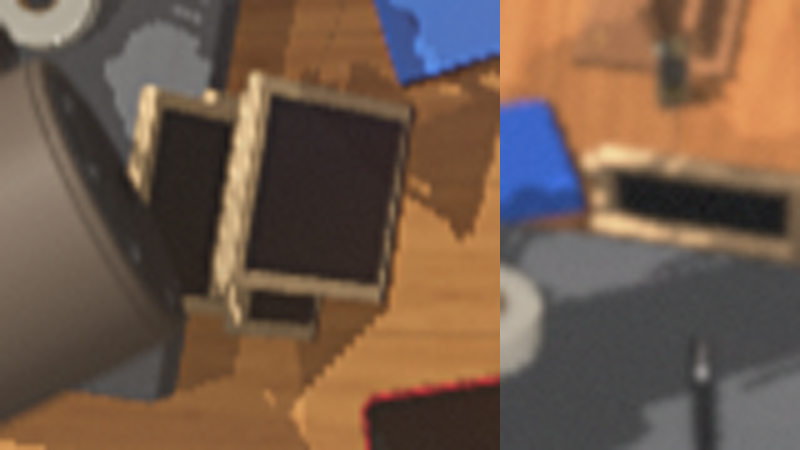

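The middle board leans squarely in front: its top edge runs crop (257,80)–(225,275), its foot edge (410,108)–(382,302), and the tall top is still at (150,90). Next I'll measure that and the now empty slot.

```bash
python3 - <<'E'
from kin import *
T=cam('top')
f=lambda X,Y:(140+X/5-.4,190+Y/5-.4)
for nm,uv,z in(('top',[f(257,80),f(225,275)],.113),('foot',[f(410,108),f(382,302)],.006)):
    P=atz('top',uv,[z,z],T); d=P[1]-P[0]; m=P.mean(0)-FL; print(nm,P.mean(0),'len',np.linalg.norm(d),'out',-m@n,'lat',m@w,'square deg',np.degrees(np.arcsin(d@n/np.linalg.norm(d))))
t=cv2.imread('pics/t5.png')[190:260,260:350]
c=cv2.resize(t,None,fx=8,fy=8,interpolation=cv2.INTER_CUBIC)
for q in range(0,90,10): cv2.putText(c,str(260+q),(q*8,8),0,.35,(0,0,255)); cv2.line(c,(q*8,10),(q*8,16),(0,0,255))
for q in range(10,70,10): cv2.putText(c,str(190+q),(0,q*8+4),0,.35,(0,0,255))
cv2.imwrite('pics/s5.png',c)
s=r.get_state();J=np.array(s['joints']);A=here()
o,F=stk(.051,0,.002,25)
for sg in(1,-1):
    G=grasp(o,F,0,.148,0,sgn=sg); Pg=(G[0]+.08*F[2],G[1]); V1=(Pg[0]+.07*Z+.04*n*0,Pg[1]); print(sg); a=path(A,V1,J); b=path(V1,G,a); c2=path(G,(G[0]+.19*F[2],G[1]),b)
    for s2 in(1,-1):
        S=grasp(np.array([.477,-.1492,.014]),frame(xb,yb,25),0,.148,0,sgn=s2); U=(S[0]+.17*frame(xb,yb,25)[2],S[1])
        print(' stand',s2); d=path((G[0]+.19*F[2],G[1]),U,c2,16); path(U,S,d,6)
E
```

```text
top [0.4886 0.167  0.113 ] len 0.11066547774866493 out 0.030741924621097105 lat -0.019334038590755546 square deg 0.4681612154671837
foot [0.476  0.0857 0.006 ] len 0.11912536828343546 out 0.11302142690344284 lat -0.018044144575907903 square deg -0.2294847030891984
1
end J [  55.4573   17.0796   -8.8717   10.9343  -86.7387 -156.2018]
end J [  53.8669   21.9673  -22.518    12.4152  -68.3223 -158.7228]
end J [  57.3386   19.3898   -1.4116   10.1946  -92.1175 -156.9555]
 stand 1
FAIL at 10 0.4684443693701539 [  21.7278   22.6928    6.3994    1.8187  -98.6009 -173.66  ]
end J [  21.7278   22.6928    6.3994    1.8187  -98.6009 -173.66  ]
FAIL at 1 4.3312669343216825 [  -1.2592   30.0262   17.2032   -5.1298 -101.6159 -173.66  ]
end J [  -1.2592   30.0262   17.2032   -5.1298 -101.6159 -173.66  ]
 stand -1
end J [   0.9849   30.3039   20.2133   -3.0052 -104.7313   -7.0188]
end J [  1.7016  29.2792  -2.0748  -3.2282 -83.4628  -6.5374]
-1
FAIL at 3 3.3528677185095237 [  25.3064   40.6018   29.1628  -15.5978 -113.0539 -173.66  ]
end J [  25.3064   40.6018   29.1628  -15.5978 -113.0539 -173.66  ]
[... 269 characters left out ...]
3.3142  -53.5599 -173.87     -0.11    -96.69  ]
 stand 1
FAIL at 1 21.31229153938893 [   5.3565   -8.5291  -49.6681 -173.87     -0.11    -93.2146]
end J [   5.3565   -8.5291  -49.6681 -173.87     -0.11    -93.2146]
FAIL at 1 24.724197295155445 [ -34.3714    1.307   -44.567  -173.87     -0.11     27.6638]
end J [ -34.3714    1.307   -44.567  -173.87     -0.11     27.6638]
 stand -1
FAIL at 1 22.31343978008464 [   5.1106   -8.3436  -49.7539 -173.87     -0.11   -103.4449]
end J [   5.1106   -8.3436  -49.7539 -173.87     -0.11   -103.4449]
FAIL at 1 24.724197293336807 [ -34.372     1.3067  -44.5671 -173.87     -0.11   -152.3331]
end J [ -34.372     1.3067  -44.5671 -173.87     -0.11   -152.3331]
```

View pics/s5.png

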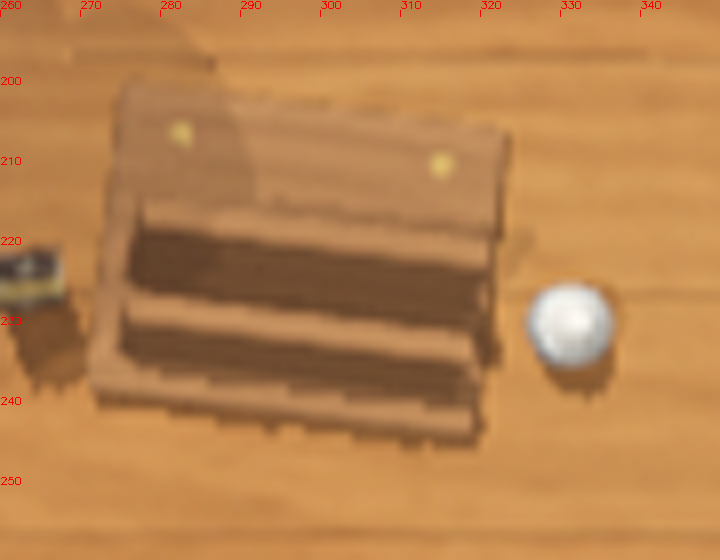

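The stand is empty: the cheeks' ends are at crop (125,308)–(477,348) and (138,215)–(492,255), with the cap at (571,325) and the packet at (30,275). Computing the slot centre.

```bash
python3 - <<'E'
from kin import *
T=cam('top'); f=lambda X,Y:(260+X/8-.44,190+Y/8-.44); C=np.array([.477,-.1492,0])
for nm,a,b,z in(('front ends',(125,308),(477,348),.038),('back ends',(138,215),(492,255),.058),('base back',(120,85),(508,130),.012),('base front',(90,395),(478,440),.012),('front inner edge (+4)',(128,292),(478,335),.0386),('back inner edge (+28)',(135,228),(490,268),.058)):
    P=atz('top',[f(*a),f(*b)],[z,z],T); d=P[1]-P[0]; m=P.mean(0)-C; print(nm,'len',np.linalg.norm(d),'along',m@xb,'lat',m@yb,'yaw',np.degrees(np.arctan2(d[1],d[0]))+90)
A=here(); o,F=stk(.051,0,.002,25); G=grasp(o,F,0,.148,0,sgn=1); Pg=(G[0]+.08*F[2],G[1]); V1=(Pg[0]+.07*Z,Pg[1])
rows(A,V1); rows(V1,Pg,3)
E
```

```text
front ends len 0.13243692676096963 along -0.001267507229912609 lat -0.0009163232535090407 yaw -6.326651007569467
back ends len 0.13153370039389511 along 0.03260365273954912 lat -0.00045769355591606796 yaw -6.277001717892233
base back len 0.14981662510187344 along 0.08410798142470943 lat -0.000988625247815768 yaw -6.428208354080667
base front len 0.14848337735484565 along -0.03474699580946295 lat -0.0007755951268595321 yaw -6.4711801829819535
front inner edge (+4) len 0.1318083084872747 along 0.004166009318003427 lat -0.0010749871346357287 yaw -6.8446344608284875
back inner edge (+28) len 0.13185012362504303 along 0.027733934075830635 lat 8.97760689258638e-06 yaw -6.260881436995334
5 rows; dist 0.19227567271581614 ang 44.777963643689596
[[0.071, 0.003, 0.03, -0.009, -0.149, -0.005], [0.075, 0.003, 0.019, -0.009, -0.149, -0.005], [0.077, 0.003, 0.007, -0.009, -0.149, -0.005], [0.077, 0.003, -0.005, -0.009, -0.149, -0.005], [0.075, 0.004, -0.017, -0.009, -0.149, -0.005]]
3 rows; dist 0.07000000000000003 ang 0.0
[[0.0, 0.02, 0.042, 0.0, 0.0, 0.0], [0.0, 0.02, 0.042, 0.0, 0.0, 0.0], [0.0, 0.02, 0.042, 0.0, 0.0, 0.0]]
```

Call:
carry_out --pt "0.071 0.003 0.03 -0.009 -0.149 -0.005" --pt "0.075 0.003 0.019 -0.009 -0.149 -0.005" --pt "0.077 0.003 0.007 -0.009 -0.149 -0.005" --pt "0.077 0.003 -0.005 -0.009 -0.149 -0.005" --pt "0.075 0.004 -0.017 -0.009 -0.149 -0.005" --hand 0.45

```text
time_s: 11.0
tcp_pos: [0.4746, 0.2407, 0.2684]
eef_rot: [-155.0, -0.1, 172.4]
contact_force: [0.3, 2.0, 0.9]
gripper_width: 0.0395
gripper_force: 0.0
```

Call:
carry_out --pt "0 0.02 0.042 0 0 0" --pt "0 0.02 0.042 0 0 0" --pt "0 0.02 0.042 0 0 0" --pt "0 0 0 0 0 0"

```text
time_s: 11.5
tcp_pos: [0.4743, 0.2396, 0.1968]
eef_rot: [-154.7, -0.5, 172.2]
contact_force: [0.1, -0.2, 0.1]
gripper_width: 0.0395
gripper_force: 0.0
```

```bash
python3 - <<'E'
from kin import *
st(); o,F=stk(.051,0,.002,25); G=grasp(o,F,0,.148,0,sgn=1); err((G[0]+.08*F[2],G[1])); rows(here(),G,4)
im=r.capture('wrist'); c=cam('wrist')
for y in(-.06,.06):
    for x in(-.005,.005):
        q=proj('wrist',[o+x*F[0]+y*F[1]+.168*F[2]],c)[0]; cv2.circle(im,tuple(int(v) for v in q.round()),2,(0,255,0),-1)
cv2.imwrite('pics/w6.png',im[:,:,::-1])
E
```

```text
t 11.5 tcp [0.4743 0.2396 0.1968] [-154.6546   -0.4748  172.1948] J [  55.678    20.0068  -14.4942   10.8342  -78.8456 -157.6793] F [ 0.098  -0.2472  0.1335] w 0.03953712114014818 0.0
err mm [5.0006 0.8065 1.8657] deg [-0.3459 -0.378   0.3119]
4 rows; dist 0.07783218894567395 ang 0.5998699585889038
[[-0.003, 0.001, 0.039, -0.001, -0.002, 0.001], [-0.003, 0.0, 0.039, -0.001, -0.002, 0.001], [-0.003, 0.0, 0.039, -0.001, -0.002, 0.001], [-0.002, 0.0, 0.039, -0.001, -0.002, 0.001]]
```

View pics/w6.png

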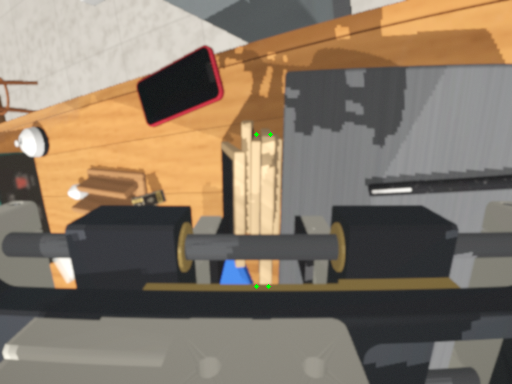

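The wrist view shows the boards edge-on, with the tall top strip at about columns 261–275, rows 138–287, and the drawer on the right. My prediction is at columns 256–270, so I'll check that offset numerically.

```bash
python3 - <<'E'
from kin import *
im=cv2.imread('pics/w6.png').mean(2)
for a in(145,170,195): print(a,im[a:a+12,228:292].mean(0).astype(int).tolist())
c=cam('wrist'); print(c[0][0]); o,F=stk(.051,0,.002,25)
def pr(nm,o,h):
    for a in(151,201):
        pts=[o+x*F[0]+y*F[1]+h*F[2] for x in(-.005,.005) for y in(-.06,.06)]; p=proj('wrist',pts,c)
        print(nm,a,[round(float(np.interp(a,[p[i+1][1],p[i][1]],[p[i+1][0],p[i][0]]) if p[i+1][1]<p[i][1] else np.interp(a,[p[i][1],p[i+1][1]],[p[i][0],p[i+1][0]])),1) for i in(0,2)])
pr('tall',o,.168)
for k,l in((.04,0),(.062,-.009),(.073,.009)): pr('low%g'%k,stk(k,l,.002,25)[0],.09)
E
```

```text
145 [134, 136, 136, 135, 134, 136, 145, 155, 159, 160, 160, 161, 162, 166, 173, 174, 167, 162, 174, 194, 208, 207, 196, 196, 212, 220, 221, 221, 221, 220, 217, 202, 177, 175, 195, 207, 208, 207, 205, 204, 204, 208, 212, 215, 213, 202, 177, 144, 131, 147, 171, 186, 182, 159, 127, 113, 120, 126, 127, 127, 127, 127, 126, 125]
170 [39, 39, 40, 51, 85, 139, 188, 217, 225, 226, 226, 225, 225, 224, 223, 214, 189, 160, 163, 188, 205, 208, 200, 203, 217, 223, 223, 223, 222, 221, 215, 201, 191, 206, 221, 225, 224, 221, 219, 218, 217, 217, 217, 217, 210, 193, 164, 138, 141, 162, 180, 182, 162, 130, 115, 119, 125, 127, 128, 128, 127, 126, 125, 126]
195 [36, 37, 38, 43, 71, 117, 159, 186, 200, 204, 204, 203, 203, 203, 200, 190, 167, 141, 143, 168, 188, 194, 193, 197, 206, 209, 208, 206, 204, 201, 193, 179, 179, 200, 213, 218, 218, 219, 219, 219, 219, 218, 217, 213, 202, 177, 143, 135, 155, 177, 185, 171, 145, 125, 121, 125, 127, 127, 128, 128, 127, 127, 127, 128]
[278.6668   0.     261.1684]
tall 151 [255.9, 270.1]
tall 201 [256.0, 269.5]
low0.04 151 [267.9, 278.2]
low0.04 201 [267.4, 277.2]
low0.062 151 [247.8, 257.8]
low0.062 201 [248.2, 257.7]
low0.073 151 [238.3, 248.1]
low0.073 201 [239.1, 248.4]
```

Call:
carry_out --pt "-0.003 0.003 0.039 -0.001 -0.002 0.001" --pt "-0.003 0.002 0.039 -0.001 -0.002 0.001" --pt "-0.003 0 0.039 -0.001 -0.002 0.001" --pt "-0.002 0 0.039 -0.001 -0.002 0.001" --pt "0 0 0 0 0 0"

```text
time_s: 12.18
tcp_pos: [0.4764, 0.2088, 0.1266]
eef_rot: [-155.0, 0.2, 172.1]
contact_force: [0.7, -0.0, 0.1]
gripper_width: 0.0393
gripper_force: 0.0
```

Call:
carry_out --pt "0 0 0 0 0 0" --pt "0 0 0 0 0 0" --pt "0 0 0 0 0 0" --pt "0 0 0 0 0 0" --hand 0 --squeeze 45

```text
time_s: 12.68
tcp_pos: [0.4766, 0.2094, 0.127]
eef_rot: [-155.0, 0.2, 172.2]
contact_force: [0.3, -0.7, 3.5]
gripper_width: 0.0096
gripper_force: 45.0
```

```bash
python3 - <<'E'
from kin import *
st(); o,F=stk(.051,0,.002,25); G=grasp(o,F,0,.148,0,sgn=1); err(G)
A=here(); print('lean of tool',np.degrees(np.arccos(-A[1].as_matrix()[2,2])))
E
```

```text
t 12.675 tcp [0.4766 0.2094 0.127 ] [-155.0374    0.1994  172.1787] J [  53.9517   22.0554  -22.2485   12.5724  -68.3969 -158.8119] F [ 0.2705 -0.6812  3.5268] w 0.0096017745631948 44.966808557510376
err mm [-1.9433 -2.5024 -0.8106] deg [0.0376 0.2252 0.0113]
lean of tool 24.963341641942318
```

Call:
carry_out --pt "0 0 -0.02 0 0 0" --pt "0 0 -0.03 0 0 0" --pt "0 0 -0.04 0 0 0" --pt "0 0 -0.04 0 0 0" --pt "0 0 -0.04 0 0 0"

```text
time_s: 13.3
tcp_pos: [0.4811, 0.2455, 0.2048]
eef_rot: [-155.1, 0.2, 172.2]
contact_force: [-0.7, -0.5, -3.1]
gripper_width: 0.0095
gripper_force: 45.0
```

Call:
carry_out --pt "0 0 -0.04 0 0 0" --pt "0 0 -0.04 0 0 0" --pt "0 0 -0.04 0 0 0" --pt "0 0 -0.05 0 0 0" --pt "0 0 -0.05 0 0 0"

```text
time_s: 13.92
tcp_pos: [0.4871, 0.2919, 0.3049]
eef_rot: [-155.1, 0.2, 172.2]
contact_force: [0.7, 0.3, -2.5]
gripper_width: 0.0099
gripper_force: 45.0
```

```bash
cat >> kin.py <<'E'
a=np.radians(-6.35); XS=np.array([np.cos(a),np.sin(a),0]); YS=np.array([-np.sin(a),np.cos(a),0]); SL=np.array([.477,-.150,.014])
def ST(gy,gz,up=0,lean=25):  # tall held flipped in stand; gy in stand lateral
    F=frame(XS,YS,lean); return grasp(SL+up*F[2],F,gy,gz,0,sgn=-1)
def tc(B,gz=.1485,gy=-.001): # tall corners for tool pose B
    C=np.array([[x,y-gy,z-gz] for x in(-.005,.005) for y in(-.06,.06) for z in(0,.168)]); M=B[1].as_matrix()
    g=B[0]-.011*M[:,2]; return g+C[:,:1]*M[:,1]-C[:,1:2]*M[:,0]-C[:,2:]*M[:,2]
E
python3 - <<'E'
from kin import *
st(); t=r.capture('top'); s=r.capture('side')
A=here(); c=tc(A); print('foot z',c[:,2].min())
for im,nm in((t,'top'),(s,'side')):
    for q in proj(nm,c): cv2.circle(im,tuple(int(v) for v in q.round()),1,(0,255,0),-1)
cv2.imwrite('pics/m7.png',np.hstack([cv2.resize(t[140:290,130:260],None,fx=3,fy=3),cv2.resize(s[110:260,210:340],None,fx=3,fy=3)])[:,:,::-1])
J=np.array(r.get_state()['joints']); U=ST(0,.1485,.13); d=path(A,U,J,16); path(U,ST(0,.1485),d,8)
rv=(A[1].inv()*U[1]).as_rotvec()
for i in range(13):
    x=tc((A[0]+(U[0]-A[0])*i/12,A[1]*R.from_rotvec(rv*i/12))); k=x[:,2].argmin(); print(i,x[k].round(3))
rows(A,U,12)
E
```

```text
t 13.925 tcp [0.4871 0.2919 0.3049] [-155.1429    0.1934  172.1962] J [  57.5655   19.5031   -0.3399   10.265   -92.8789 -156.9603] F [ 0.727   0.254  -2.4907] w 0.009915838000224698 44.98547673225403
foot z 0.17878708731670132
end J [  0.9185  29.5518  14.447   -3.107  -99.7049  -7.116 ]
end J [  1.495   29.308   -1.9174  -3.3252 -83.5799  -6.7436]
0 [0.423 0.248 0.179]
1 [0.551 0.209 0.169]
2 [0.557 0.186 0.16 ]
3 [0.562 0.163 0.152]
4 [0.564 0.14  0.145]
5 [0.564 0.116 0.139]
6 [0.569 0.083 0.135]
7 [0.568 0.057 0.131]
8 [0.564 0.03  0.128]
9 [0.56  0.002 0.127]
10 [ 0.555 -0.029  0.127]
11 [ 0.549 -0.061  0.128]
12 [ 0.53  -0.215  0.13 ]
12 rows; dist 0.469242039620572 ang 101.47550908010874
[[-0.027, -0.063, 0.038, -0.054, 0.001, -0.13], [-0.018, -0.068, 0.034, -0.054, 0.001, -0.13], [-0.009, -0.072, 0.03, -0.054, 0.001, -0.13], [0.001, -0.074, 0.026, -0.054, 0.001, -0.13], [0.011, -0.074, 0.022, -0.054, 0.001, -0.13], [0.021, -0.073, 0.018, -0.054, 0.001, -0.13], [0.031, -0.07, 0.014, -0.054, 0.001, -0.13], [0.041, -0.066, 0.01, -0.054, 0.001, -0.13], [0.049, -0.06, 0.007, -0.054, 0.001, -0.13], [0.057, -0.053, 0.004, -0.054, 0.001, -0.13], [0.064, -0.045, 0.001, -0.054, 0.001, -0.13], [0.069, -0.036, -0.001, -0.054, 0.001, -0.13]]
```

View pics/m7.png

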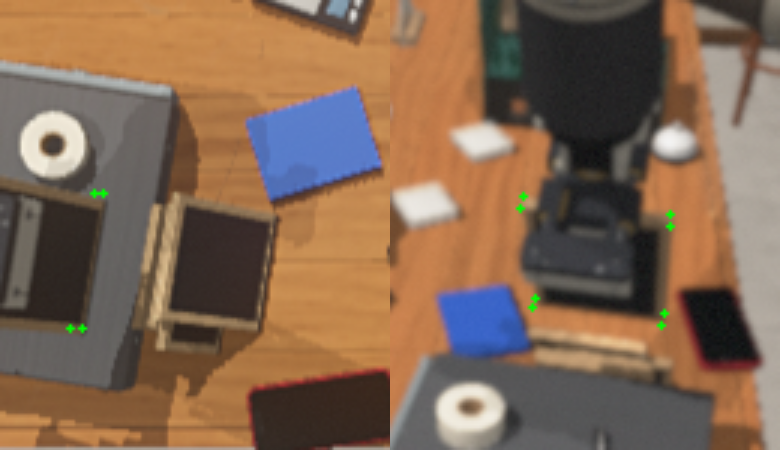

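The tall board is drawn (its foot corners match the prediction at crop (98,193) and (77,328)) and the other four boards remain leaning. Carrying it to the stand.

Call:
carry_out --pt "-0.027 -0.063 0.038 -0.054 0.001 -0.13" --pt "-0.018 -0.068 0.034 -0.054 0.001 -0.13" --pt "-0.009 -0.072 0.03 -0.054 0.001 -0.13" --pt "0.001 -0.074 0.026 -0.054 0.001 -0.13"

```text
time_s: 14.52
tcp_pos: [0.5207, 0.1376, 0.2877]
eef_rot: [-171.0, -9.4, -157.8]
contact_force: [0.6, -0.1, -1.9]
gripper_width: 0.0098
gripper_force: 45.0
```

Call:
carry_out --pt "0.011 -0.074 0.022 -0.054 0.001 -0.13" --pt "0.021 -0.073 0.018 -0.054 0.001 -0.13" --pt "0.031 -0.07 0.014 -0.054 0.001 -0.13" --pt "0.041 -0.066 0.01 -0.054 0.001 -0.13"

```text
time_s: 15.02
tcp_pos: [0.5543, -0.014, 0.2719]
eef_rot: [170.4, -9.5, -126.2]
contact_force: [0.7, 1.1, -2.1]
gripper_width: 0.01
gripper_force: 45.0
```

Call:
carry_out --pt "0.049 -0.06 0.007 -0.054 0.001 -0.13" --pt "0.057 -0.053 0.004 -0.054 0.001 -0.13" --pt "0.064 -0.045 0.001 -0.054 0.001 -0.13" --pt "0.069 -0.036 -0.001 -0.054 0.001 -0.13" --pt "0 0 0 0 0 0"

```text
time_s: 15.65
tcp_pos: [0.5865, -0.1669, 0.252]
eef_rot: [154.3, -0.2, -96.8]
contact_force: [0.3, 0.2, -2.2]
gripper_width: 0.0097
gripper_force: 45.0
```

```bash
python3 - <<'E'
from kin import *
st(); err(ST(0,.1485,.13)); rows(here(),ST(0,.1485,.06),3)
for nm in('top','side'): cv2.imwrite(f'pics/u8{nm}.png',r.capture(nm)[:,:,::-1])
im=cv2.imread('pics/u8top.png'); c=tc(here())
M=here()[1].as_matrix(); print('board axes x',M[:,1],'z',-M[:,2]); print(proj('top',c).round(1).tolist())
g=cv2.cvtColor(im,cv2.COLOR_BGR2GRAY)
for a in(206,212): print(a,g[a,270:345].tolist())
E
```

```text
t 15.65 tcp [ 0.5865 -0.1669  0.252 ] [154.3264  -0.2444 -96.7574] J [  0.552   29.9449  14.3113  -2.9851 -99.8703  -7.2111] F [ 0.3065  0.1847 -2.2212] w 0.009651394239328826 44.97984230518341
err mm [2.8615 4.4087 4.4055] deg [ 0.6744 -0.0466 -0.4728]
3 rows; dist 0.06518150421303588 ang 0.8249315476751123
[[-0.003, -0.001, 0.043, 0.004, -0.0, -0.003], [-0.003, -0.001, 0.043, 0.004, -0.0, -0.003], [-0.003, -0.0, 0.043, 0.004, -0.0, -0.003]]
board axes x [-0.8965  0.1082  0.4296] z [ 0.4272 -0.046   0.903 ]
[[325.0, 212.0], [338.9, 179.1], [282.5, 206.9], [290.8, 173.3], [324.9, 215.1], [338.9, 182.4], [282.2, 209.9], [290.6, 176.6]]
206 [117, 115, 111, 108, 105, 100, 96, 91, 85, 76, 64, 59, 62, 67, 111, 156, 135, 122, 120, 104, 53, 44, 46, 48, 46, 47, 49, 48, 48, 46, 48, 48, 48, 49, 46, 47, 49, 46, 45, 47, 47, 48, 47, 45, 45, 44, 45, 46, 45, 45, 46, 45, 44, 45, 44, 43, 40, 46, 78, 106, 105, 120, 154, 156, 155, 156, 155, 154, 154, 155, 154, 152, 151, 151, 153]
212 [120, 116, 111, 107, 102, 99, 94, 89, 84, 80, 71, 56, 79, 151, 159, 156, 156, 156, 157, 156, 158, 149, 147, 146, 138, 135, 133, 131, 129, 127, 111, 113, 109, 93, 87, 85, 79, 70, 69, 72, 83, 72, 82, 114, 75, 54, 55, 52, 45, 45, 44, 45, 44, 45, 42, 57, 96, 105, 116, 161, 180, 174, 161, 151, 151, 154, 155, 155, 153, 155, 154, 154, 155, 156, 158]
```

Call:
carry_out --pt "-0.005 -0.001 0.043 0.004 0 -0.003" --pt "-0.005 -0.001 0.043 0.004 0 -0.003" --pt "-0.005 0 0.043 0.004 0 -0.003" --pt "0 0 0 0 0 0"

```text
time_s: 16.25
tcp_pos: [0.5603, -0.1529, 0.1964]
eef_rot: [155.3, -0.0, -96.1]
contact_force: [0.8, -0.9, -1.5]
gripper_width: 0.01
gripper_force: 45.0
```

```bash
python3 - <<'E'
from kin import *
st(); err(ST(.003,.1485,.06)); 
ps=[]
for i in range(4):
    s=r.get_state(); ps.append(np.r_[s['tcp_pos'],s['eef_rot']]); im=r.capture('top')
print(np.std(ps,0)); A=(np.mean(ps,0)[:3],Rm(np.mean(ps,0)[3:]))
F=frame(XS,YS,25); d=A[0]-ST(.003,.1485,.06)[0]; print('dev slot axes mm',np.array([d@f for f in F])*1e3)
rows(A,ST(.003,.1485,.03),2)
E
```

```text
t 16.25 tcp [ 0.5603 -0.1529  0.1964] [155.2987  -0.0415 -96.0923] J [  1.807   28.5476   5.0674  -3.2555 -91.0175  -7.2593] F [ 0.8314 -0.9344 -1.4977] w 0.009963721645668715 44.980875849723816
err mm [ 0.0179 -3.3607 -3.3769] deg [-0.2988 -0.146   0.2164]
[0.0007 0.0004 0.0006 0.0756 0.012  0.0066]
dev slot axes mm [-1.0881  2.881   4.2638]
2 rows; dist 0.034401887615652306 ang 0.49218887192318045
[[0.003, -0.001, 0.034, -0.003, -0.001, 0.002], [0.003, -0.001, 0.034, -0.003, -0.001, 0.002]]
```

Call:
carry_out --pt "0 -0.001 0.02 -0.003 -0.001 0.002" --pt "0 -0.001 0.02 -0.003 -0.001 0.002" --pt "0 0 0.02 0 0 0" --pt "0 0 0 0 0 0"

```text
time_s: 16.95
tcp_pos: [0.5489, -0.1529, 0.1677]
eef_rot: [154.9, -0.0, -96.4]
contact_force: [1.1, 0.3, -1.6]
gripper_width: 0.0096
gripper_force: 45.0
```

Call:
carry_out --pt "0 0 0.01 0 0 0" --pt "0 0 0.01 0 0 0" --pt "0 0 0 0 0 0"

```text
time_s: 17.32
tcp_pos: [0.5453, -0.1524, 0.1594]
eef_rot: [155.0, -0.0, -96.4]
contact_force: [-0.1, -0.2, -2.0]
gripper_width: 0.0102
gripper_force: 45.0
```

```bash
python3 - <<'E'
from kin import *
st()
F=frame(XS,YS,25); d=here()[0]-ST(0,.1485,0)[0]; print('dev slot axes mm',np.array([d@f for f in F])*1e3); err(ST(0,.1485))
E
```

```text
t 17.325 tcp [ 0.5453 -0.1524  0.1594] [154.9683  -0.0375 -96.4142] J [  1.788   29.0887   0.7978  -3.4334 -86.5263  -7.2482] F [-0.1101 -0.2098 -2.0456] w 0.010203556213097658 44.98082220554352
dev slot axes mm [ 0.2908  5.1694 23.0643]
err mm [-10.5213  -4.0305 -20.7805] deg [ 0.0317 -0.0068 -0.0741]
```

Well aligned and just past the front cheek's top, with no contact force. Continuing down to the floor.

Call:
carry_out --pt "0 0 0.01 0 0 0" --pt "0 0 0.01 0 0 0" --pt "0 0 0.01 0 0 0" --pt "0 0 0 0 0 0"

```text
time_s: 17.82
tcp_pos: [0.5389, -0.1517, 0.1457]
eef_rot: [155.0, -0.0, -96.4]
contact_force: [0.3, 0.4, -2.2]
gripper_width: 0.0096
gripper_force: 45.0
```

Call:
carry_out --pt "0 0 0.006 0 0 0" --pt "0 0 0 0 0 0"

```text
time_s: 18.08
tcp_pos: [0.5379, -0.1516, 0.1432]
eef_rot: [155.0, -0.0, -96.4]
contact_force: [0.3, 1.5, -1.8]
gripper_width: 0.0098
gripper_force: 45.0
```

Call:
carry_out --pt "0 0 0.004 0 0 0" --pt "0 0 0 0 0 0"

```text
time_s: 18.32
tcp_pos: [0.5371, -0.1515, 0.1415]
eef_rot: [155.0, -0.0, -96.4]
contact_force: [0.9, 0.4, -2.6]
gripper_width: 0.0096
gripper_force: 45.0
```

Call:
carry_out --pt "0 0 0.003 0 0 0" --pt "0 0 0 0 0 0"

```text
time_s: 18.58
tcp_pos: [0.5364, -0.1514, 0.1401]
eef_rot: [155.0, -0.0, -96.4]
contact_force: [0.1, 0.4, -2.5]
gripper_width: 0.0098
gripper_force: 45.0
```

Call:
carry_out --pt "0 0 0.003 0 0 0" --pt "0 0 0 0 0 0"

```text
time_s: 18.82
tcp_pos: [0.5363, -0.1515, 0.1394]
eef_rot: [155.1, -0.1, -96.4]
contact_force: [1.2, -0.6, 1.6]
gripper_width: 0.0101
gripper_force: 45.0
```

Call:
carry_out --pt "0 0 0.002 0 0 0" --pt "0 0 0 0 0 0"

```text
time_s: 19.08
tcp_pos: [0.5363, -0.1517, 0.1393]
eef_rot: [155.1, -0.1, -96.4]
contact_force: [1.9, -0.1, 8.3]
gripper_width: 0.0095
gripper_force: 45.0
```

Floor contact is at the expected height (0.139). Releasing and backing away up the slope.

Call:
carry_out --pt "0 0 0 0 0 0" --pt "0 0 0 0 0 0" --pt "0 0 0 0 0 0" --pt "0 0 0 0 0 0" --hand 0.35

```text
time_s: 19.58
tcp_pos: [0.5353, -0.1513, 0.1377]
eef_rot: [155.0, -0.0, -96.4]
contact_force: [-0.5, 0.5, -0.3]
gripper_width: 0.0306
gripper_force: 0.0
```

Call:
carry_out --pt "0 0 -0.03 0 0 0" --pt "0 0 -0.06 0 0 0" --pt "0 0 -0.1 0 0 0" --pt "0 0 -0.1 0 0 0" --pt "0 0 0 0 0 0"

```text
time_s: 20.2
tcp_pos: [0.5991, -0.1588, 0.2738]
eef_rot: [155.4, -0.1, -96.4]
contact_force: [-0.4, -0.4, -0.0]
gripper_width: 0.03
gripper_force: 0.0
```

```bash
python3 - <<'E'
from kin import *
st(); T=cam('top'); im=r.capture('top'); cv2.imwrite('pics/f.png',im[:,:,::-1])
s=r.capture('side'); cv2.imwrite('pics/fs.png',s[:,:,::-1])
# where the tall board's top edge should show if seated; compare by numbers (side view: less hidden)
F=frame(XS,YS,25)
for nm in('top','side'): print(nm,proj(nm,[SL+x*F[0]+y*F[1]+.168*F[2] for x in(-.005,.005) for y in(-.06,.06)]).round(1).tolist())
g=cv2.cvtColor(s,cv2.COLOR_RGB2GRAY); gt=cv2.cvtColor(im,cv2.COLOR_RGB2GRAY)
print(gt[190:215,302].tolist()); print(gt[200,270:345].tolist()); print(gt[206,270:345].tolist())
# middle board top edge, stack: bright strip columns per row, against the earlier picture
a=cv2.imread('pics/t5.png',0)
for row in(215,230): print(row,gt[row,160:230].tolist(),a[row,160:230].tolist())
E
```

```text
t 20.2 tcp [ 0.5991 -0.1588  0.2738] [155.4485  -0.0733 -96.3979] J [   1.2234   29.6768   17.1235   -3.1596 -101.7972   -7.6159] F [-0.4233 -0.3556 -0.0103] w 0.030041830535296694 0.0
top [[327.5, 207.0], [283.5, 202.0], [327.5, 203.8], [283.8, 198.8]]
side [[265.5, 142.0], [260.4, 157.1], [263.1, 142.7], [257.9, 157.9]]
[80, 116, 127, 125, 127, 140, 139, 140, 183, 204, 213, 187, 121, 85, 48, 46, 51, 50, 49, 51, 50, 50, 47, 49, 49]
[105, 102, 98, 95, 89, 79, 70, 63, 53, 58, 88, 141, 158, 146, 122, 125, 126, 126, 125, 132, 139, 148, 161, 167, 168, 167, 172, 179, 183, 187, 200, 206, 213, 215, 217, 215, 212, 210, 213, 220, 190, 144, 135, 122, 123, 127, 126, 137, 138, 140, 140, 138, 142, 144, 142, 146, 147, 147, 148, 149, 150, 149, 147, 147, 148, 148, 148, 147, 147, 146, 146, 146, 146, 147, 149]
[106, 102, 98, 95, 91, 83, 73, 64, 54, 55, 81, 134, 137, 126, 125, 103, 52, 46, 50, 51, 50, 49, 51, 51, 50, 50, 48, 51, 50, 49, 49, 49, 51, 50, 49, 50, 46, 48, 48, 49, 47, 47, 47, 50, 47, 45, 45, 46, 46, 47, 49, 53, 52, 70, 108, 109, 121, 147, 155, 154, 156, 155, 154, 155, 154, 155, 154, 155, 15
[... 576 characters left out ...]
, 40, 40, 40, 40, 39, 39, 39, 39, 39, 38, 56, 70, 71, 86, 85, 83, 86, 86, 87, 88]
230 [131, 130, 131, 132, 132, 131, 133, 134, 133, 130, 130, 134, 133, 132, 128, 128, 145, 199, 206, 204, 108, 110, 195, 199, 202, 205, 149, 146, 74, 53, 56, 57, 58, 59, 58, 56, 57, 57, 57, 57, 58, 56, 56, 56, 56, 55, 58, 57, 56, 56, 58, 83, 97, 102, 107, 110, 114, 116, 120, 122, 125, 127, 130, 133, 137, 139, 142, 144, 147, 148] [49, 48, 48, 46, 42, 42, 38, 43, 54, 64, 39, 37, 36, 36, 37, 37, 36, 38, 37, 39, 37, 37, 37, 34, 87, 176, 180, 164, 152, 121, 99, 43, 35, 40, 39, 40, 42, 41, 41, 40, 42, 41, 42, 41, 42, 41, 42, 40, 43, 42, 43, 42, 43, 43, 44, 42, 42, 53, 90, 61, 92, 139, 125, 119, 87, 83, 84, 84, 85, 86]
```

The tall board reads as seated, leaning about 28° on the back cheek and roughly 4 mm off centre. The middle board's foot edge looks shifted from before, so I'll measure that from the pictures without moving.

```bash
python3 - <<'E'
from kin import *
T=cam('top')
for nm in('t5','u8top','f'):
    g=cv2.imread(f'pics/{nm}.png',0); print(nm)
    for row in(208,220,240,250): print(row,g[row,158:228:1].tolist())
    print('col203',g[195:270,203].tolist())
m=cv2.imread('pics/m7.png',0)[:,:390]; print('m7'); 
for row in(208,220,240): print(row,m[(row-140)*3+1,(158-130)*3+1:(228-130)*3:3].tolist())
E
```

```text
t5
208 [79, 79, 77, 76, 85, 121, 120, 119, 118, 123, 161, 200, 207, 140, 108, 108, 109, 114, 117, 121, 122, 117, 129, 172, 166, 104, 74, 91, 86, 86, 115, 147, 188, 192, 123, 120, 99, 99, 107, 118, 127, 123, 108, 102, 101, 101, 102, 96, 93, 95, 101, 89, 86, 83, 79, 83, 82, 81, 82, 81, 82, 84, 86, 94, 108, 109, 109, 107, 108, 111]
220 [46, 44, 44, 44, 45, 55, 72, 80, 106, 124, 147, 123, 85, 50, 35, 38, 37, 37, 37, 37, 39, 36, 37, 36, 38, 35, 33, 46, 114, 182, 189, 183, 134, 123, 74, 39, 38, 41, 41, 41, 41, 42, 42, 40, 42, 39, 40, 41, 41, 41, 43, 40, 41, 41, 37, 42, 39, 39, 41, 39, 40, 54, 80, 57, 82, 84, 84, 84, 84, 85]
240 [101, 95, 84, 86, 86, 76, 58, 52, 61, 64, 45, 44, 42, 43, 43, 39, 37, 36, 38, 39, 37, 37, 36, 33, 64, 140, 165, 176, 178, 122, 121, 55, 36, 39, 40, 41, 42, 40, 41, 42, 40, 41, 43, 42, 41, 41, 40, 42, 42, 44, 42, 42, 40, 45, 42, 43, 43, 41, 64, 99, 73, 122, 138, 137, 135, 136, 136, 137, 137, 135]
250 [84, 84, 81, 81, 80, 79, 77, 75, 67, 70, 68, 63, 56, 50, 46, 49, 54, 45, 65, 96, 97, 96, 90, 89, 89, 84, 86, 112, 163, 105, 87, 85, 44, 36, 38, 37, 39, 38, 37, 35, 37, 3
[... 4046 characters left out ...]
130, 131, 133, 130, 129, 130, 131, 131, 130, 132, 133, 111, 73, 81, 82, 90, 118, 120, 123]
220 [41, 39, 41, 54, 59, 73, 98, 100, 98, 100, 100, 100, 100, 97, 96, 99, 98, 100, 97, 94, 109, 159, 161, 129, 79, 86, 159, 167, 153, 138, 119, 99, 46, 39, 44, 44, 45, 43, 45, 44, 43, 43, 45, 44, 46, 45, 46, 45, 46, 47, 46, 47, 45, 47, 46, 47, 46, 48, 47, 47, 52, 80, 78, 81, 134, 151, 148, 142, 142, 142]
240 [66, 67, 82, 99, 100, 97, 97, 100, 97, 96, 97, 97, 97, 96, 97, 98, 93, 79, 111, 119, 82, 83, 107, 151, 193, 184, 133, 131, 99, 44, 41, 43, 44, 44, 44, 45, 43, 44, 44, 44, 44, 44, 43, 44, 44, 45, 43, 46, 45, 45, 46, 46, 46, 46, 47, 46, 43, 58, 99, 75, 72, 119, 150, 148, 147, 147, 146, 147, 147, 146]
```

The "edge" that moved between frames is the smooth grey arm link covering part of the view. All the board edges match the frame taken right after the draw, so the stack is unchanged. The tall board is seated and the arm is clear.

```bash
python3 -c "
from plant import r
print(r.get_state()['time_s'], r.close_job())"
```

```text
the job is handed in; nothing more can be done
20.3 None
```

I handed the job in at 20.3 s: the tall board is in the stand and the middle board leans squarely in front of the low boards, which still stand where they lean; my last checks agree with this, but no verdict came back.

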